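Fetch the stock bottle from the cooled carousel

TASK

The cold narrow-necked bottle standing among the wide-mouth jars in the round cooled carousel has to warm up and mix: turn the carousel's slotted cover until its opening lines up with that bottle's compartment, lift the bottle out and gently stand it upright in the middle of the magnetic stirrer's plate. Then close the carousel again by turning the cover back until its opening lies wholly over the solid land at the carousel's rear. Leave the jars and the other things on the bench where they are.

Things in the scene. Friction and masses are not known exactly. Their poses are not given: they have to be found in the camera images.
- carousel: Cooled carousel, a fixed off-white drum 330 mm across, 150 mm high; origin on the bench at the middle of its underside, +x towards its rear, where a 100 x 170 mm housing 136 mm high stands out to radius 245 mm. Inside are four open-topped compartments, each a 60 degree sector of radius 45 to 161 mm, middles at 90, 150, 210 and 270 degrees from +x; floor 40 mm above the bench.
- cover_axis (a point): Point on the cover's vertical turning axis, at the cover's upper face, 158 mm above the bench. The cover is a clear disc 340 mm across, 6 mm thick, lying on the drum, with a steel nut 10 mm high at its middle.
- cover (a joint): Turning angle of the cover, rad, anticlockwise positive seen from above; 0 = opening exactly over the middle of the rear land. No stops: it turns freely either way; light friction (about 2 N at the knob), stays where it is left.
- cover_opening (a point): Middle of the cover's only opening, at the cover's upper face, 105 mm from the axis. The opening is a sector with a grey frame standing 3 mm above the cover, 56 degrees wide, from radius 46 to 156 mm (about 98 mm wide at its middle); the point turns with the cover.
- cover_knob (a point): Finger knob on the cover for turning it: upright black round grip 22 mm across and 40 mm tall, on a 3 mm steel foot, 118 mm from the axis, exactly opposite the opening. The point lies on the knob's own axis, 26 mm above the cover's upper face, 17 mm below the knob's top (which stands 201 mm above the bench): pinch it there from above and lead it round the cover's axis.
- blank_land (a point): Middle of the solid land (no compartment) at the carousel's rear, a 120 degree sector, 105 mm from the cover's axis, 150 mm above the bench. The carousel is closed when the cover's opening lies wholly over this land.
- stock_bottle_centre (a point): The bottle to fetch, the only narrow-necked one in the carousel: amber glass, 105 mm tall, body 56 mm across up to 60 mm height, then sloping in to a 26 mm neck, blue screw cap 34 mm across from 80 to 105 mm height. Point on its axis half-way up. It starts in any of the four compartments, 105 mm (give or take 5) from the cover's axis, cap top 7 mm below the cover. Take it by the cap.
- jar0_centre (a point): Wide-mouth amber jar in a compartment, 70 mm across, 88 mm tall, lid 68 mm; point on its axis half-way up. Stays.
- jar1_centre (a point): Another such jar. Stays.
- jar2_centre (a point): Another such jar. Stays.
- plate_middle (a point): Middle of the upper face of the magnetic stirrer's white square plate, 150 x 150 mm, 75 mm above the bench, with a thin printed ring 80 mm across round its middle; z up, -x towards the stirrer's control front. The stirrer is fixed, its grey housing 160 mm wide.
- stock_bottle: The bottle to fetch, about 0.25 kg; origin at the middle of its underside, z is its upright axis.
- spare_bottle_centre (a point): Bystander: a bottle like the one to fetch, standing on the bench, not in the carousel; point half-way up. Stays.
- reagent_bottle_centre (a point): Bystander: large amber bottle on the bench, 86 mm across, 176 mm tall; point half-way up. Stays.
- beaker_centre (a point): Bystander: empty glass beaker on the bench, 72 mm across, 95 mm tall; point half-way up. Stays.
- loose_cap_centre (a point): Bystander: a blue screw cap lying on the bench, 44 mm across, 24 mm tall. Stays.

How it is judged:
By the outcome, as a careful person would: the job done as asked, in the order asked, and still so for the second after the job is handed in, with the robot touching nothing.
It also fails if it takes over 72 s, if anything falls off the work surface, if the arm or the gripper's body presses on something with over 40 N, if the wrist force passes 120 N, or if a joint passes its speed limit or range.

ROBOT

A 6-joint arm with a two-finger parallel gripper is mounted at the origin on the work surface. World frame = base frame: x ahead of the robot, y to its left, z up, the work surface at z = 0. Lengths are in m, angles in degrees, forces in N, time in s.
With the tool pointing down it reaches from about 0.4 to 0.925 m from the base axis. Payload 12.5 kg.
Tool frame: the origin (TCP) lies midway between the tips of the shut fingers; the grasp point (between the pads) lies 19 mm behind it; x points along the fingers, y is the direction in which the jaws open and shut, and the axes are right-handed (so a half turn about x gives the same grasp; the last joint's range is limited). The gripper opens to 95 mm and grips with 3 to 60 N. Pads are 20 mm wide; open, the fingers measure 119 mm over their backs; the gripper's body (75 mm by 180 mm) begins 59 mm behind the grasp point.
Start: joints at [58.637, 28.126, 89.318, -0, 62.55, -6.05], TCP at [0.267, 0.565, 0.191] pointing down, gripper open.
Joint ranges: [-177.58, 177.58], [-47.91, 125.51], [2.72, 160], [-65.01, 245.01], [3.68, 167.84], [-153.87, 153.87]. Speed limits (degrees/s): [127.2, 127.2, 159.86, 180, 180, 180].

INTERFACE

Orientations are given as a 3x3 rotation matrix whose columns are the frame's x, y, z axes.
In Python, from cell import * gives the robot as it stands.
- The arm moves only by the tool move_arm, never from a script. Its argument "moves" is a list of rows, each a list of 3 entries, a list of its own where there are three numbers: the shift along the tool's x, y, z in units of 1 m (1.0 is 1 m), then the turn, a rotation vector about the tool's x, y, z in units of 90 degrees (1.0 is 90 degrees), then the gripper command: -1 is shut, 1 is fully open, values between are in proportion. In form: [[[tx, ty, tz], [wx, wy, wz], fingers], ...]. A call has 1 to 10 rows; each row is the pose to reach, as a shift and turn from the pose commanded when the call began, along the tool's axes at that moment; what a row does not reach only later rows make up. A row lasts 1/12 s, in which the tool goes at most 41.7 mm and 7.16 degrees, less where a joint would pass 70% of its speed; a pose out of reach is approached as far as the arm can. A call with a number of a shift or a turn outside -1 to 1 is refused whole. A call with a gripper value outside its range is refused whole. The fingers move at their own pace and stop on an object; "grip_force" is the grip in N (left out, the last holds). Time passes only in rows, so rows that repeat a pose let the fingers close. It gives the time, the measured TCP pose, the force and the opening at its end, in the units of the state.
- read_state(): the state, without advancing time (a new reading comes with each control period).
- camera(name): name is "side" or "top" or "wrist"; returns a dict with "frame" (384x512x3 uint8, red, green, blue), "fx", "fy", "cx", "cy" (pixels), "D" ([k1, k2, p1, p2, k3] as OpenCV has them; the pictures are not rectified), "R" (3x3) and "t" (3): a world point X has camera coordinates R X + t. Camera axes: x right, y down, z forward; pixel columns grow to the right and rows downward; lengths in m; the calibration is good to about 2 mm. A picture is of the moment at which its call begins. There is no depth.
- finish_job(): hands the job in, once; it reports no verdict.
The state is a dict: "clock": time; "q": joint angles; "qvel": joint speeds; "effort": joint torques, N m; "tcp_pos": TCP position; "ee_rot": TCP orientation; "ft_force": force on the tool from outside, world axes, zero at the start; "torque": the same for the moment, N m; "width": opening from 0.0 (shut) to 1.0 (fully open).
Only numpy, scipy, OpenCV 4.12 (cv2) and the standard library are available. Lean on these libraries where they do the work, as an engineer would, in place of code of your own. Each camera call takes 0.05 s, during which the arm holds its last target.

## Working session

There is one attempt and no reset: what is moved stays moved. The work goes in short steps, Python scripts to look and compute and a tool call to move; the robot and the scene stay as the last step left them, time stands still between calls to the robot, and variables do not carry over. Pictures are saved under pics/ and viewed, and the job is handed in when it is done.

Besides the shell and the picture viewer there is one more tool, called after "Emit:" by a JSON object that holds its "api" and its "payload", one argument or row to a line. move_arm: Moves the arm, as the interface text tells. Its arguments: {"type":"object","properties":{"moves":{"type":"array","items":{"type":"array"}},"grip_force":{"type":"number"}},"required":["moves"]}

```bash
ls; mkdir -p pics; python3 - <<'E'
from cell import *
import cv2, pickle
s=read_state(); print(s)
for n in ["side","top","wrist"]:
    c=camera(n); cv2.imwrite(f"pics/{n}0.png",c["frame"][:,:,::-1]); pickle.dump(c,open(f"{n}0.pkl","wb"))
    print(n,c["fx"],c["fy"],c["cx"],c["cy"],c["D"],c["R"],c["t"])
E
```

```text
pics
{'clock': 0.0, 'q': array([ 5.86383546e+01,  2.81653287e+01,  8.93526105e+01, -1.02168133e-03,
        6.25484428e+01, -6.05030850e+00]), 'qvel': array([ 0.00698398,  0.06670847, -0.00992667,  0.02221424,  0.06817422,
       -0.0223068 ]), 'effort': array([-2.45457377e-03, -6.12645364e+01, -2.58175778e+01,  6.91493042e-02,
        4.84142359e-02, -1.17011668e-04]), 'tcp_pos': array([0.26704192, 0.56475927, 0.19063402]), 'ee_rot': array([[-5.89459785e-04,  4.27528963e-01,  9.04001459e-01],
       [-9.97550289e-04,  9.04000915e-01, -4.27529356e-01],
       [-9.99999329e-01, -1.15379828e-03, -1.06390545e-04]]), 'ft_force': array([-0.14733689, -0.3780129 , -0.10853891]), 'torque': array([ 0.05353695, -0.02026111,  0.01507145]), 'width': 1.000362405473949}
side 449.5518050428115 449.5518050428115 260.76380646615775 193.85838355185626 [0.03168281 0.         0.         0.         0.        ] [[ 0.9360838  -0.35174226  0.00494908]
 [-0.21823224 -0.5916959  -0.77606099]
 [ 0.2759018   0.72537807 -0.63063845]] [-0.49951292  0.20422376  1.22089078]
top 396.89963603603337 396.89963603603337 255.78862478438532 189.43243342515993 [-0.07481291  0.          0.          0.          0.        ] [[ 0.0278785  -0.99957993  0.00792215]
 [-0.98779966 -0.02876295 -0.15305071]
 [ 0.15321429 -0.00355867 -0.98818658]] [-0.04070544  0.53436644  1.3015487 ]
wrist 325.59855281941725 325.59855281941725 253.1175836216368 195.46025848401268 [-0.07711022  0.          0.          0.          0.        ] [[ 4.27146381e-01  9.04182378e-01 -4.43100933e-04]
 [ 8.66253045e-01 -4.09087571e-01  2.86797875e-01]
 [ 2.59136317e-01 -1.22888512e-01 -9.57991014e-01]] [-0.62515467 -0.03215366  0.39242907]
```

View pics/top0.png

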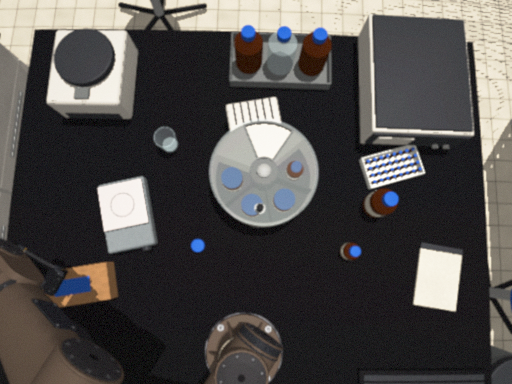

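View pics/side0.png

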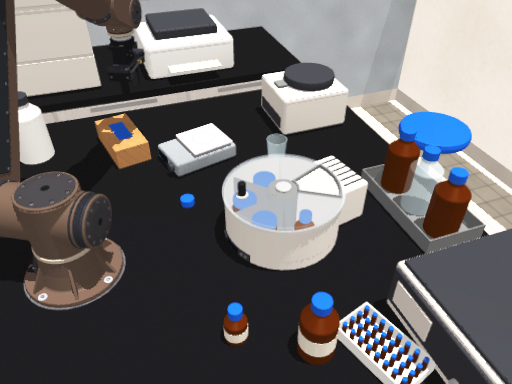

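View pics/wrist0.png

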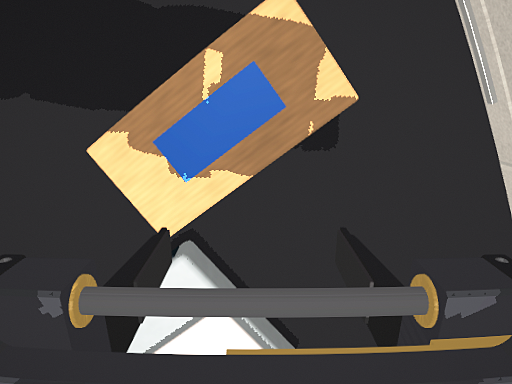

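Top view: carousel middle near (264,171), opening near (268,140), knob near (260,208), bottle near (295,169) and stirrer plate near (122,204). I'll enlarge it and measure.

```bash
cat > h.py <<'E'
import numpy as np, cv2, pickle
def ray(c,u,v):
    K=np.array([[c["fx"],0,c["cx"]],[0,c["fy"],c["cy"]],[0,0,1]])
    p=cv2.undistortPoints(np.array([[[u,v]]],float),K,np.array(c["D"]))[0,0]
    R=np.array(c["R"]);t=np.array(c["t"])
    return -R.T@t, R.T@np.array([p[0],p[1],1.])
def onz(c,u,v,z):
    o,d=ray(c,u,v); return o+d*(z-o[2])/d[2]
def proj(c,X):
    K=np.array([[c["fx"],0,c["cx"]],[0,c["fy"],c["cy"]],[0,0,1]])
    R=np.array(c["R"]); rv=cv2.Rodrigues(R)[0]
    return cv2.projectPoints(np.atleast_2d(np.array(X,float)),rv,np.array(c["t"],float),K,np.array(c["D"]))[0][:,0]
def crop(c,u0,v0,u1,v1,s,fn):
    im=cv2.resize(c["frame"][v0:v1,u0:u1,::-1],None,fx=s,fy=s,interpolation=cv2.INTER_CUBIC)
    cv2.imwrite(fn,im)
E
python3 - <<'E'
from h import *
t=pickle.load(open("top0.pkl","rb")); s=pickle.load(open("side0.pkl","rb"))
crop(t,200,90,330,235,4,"pics/tc.png")
crop(t,90,170,170,260,6,"pics/tp.png")
crop(s,215,145,375,270,5,"pics/sc.png")
crop(s,150,115,245,180,6,"pics/sp.png")
E
```

```text
(no output)
```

View pics/tc.png

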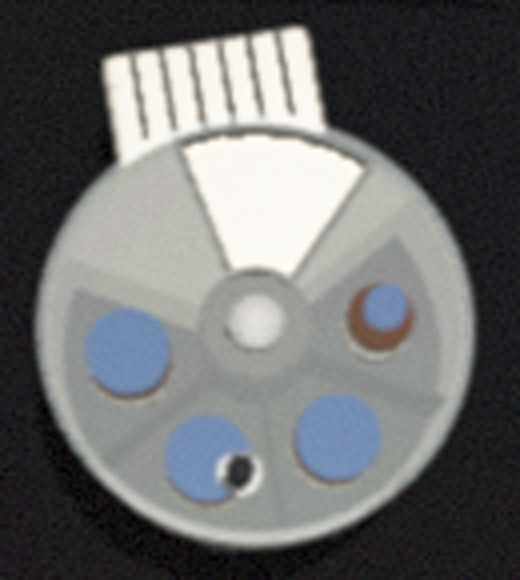

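View pics/tp.png

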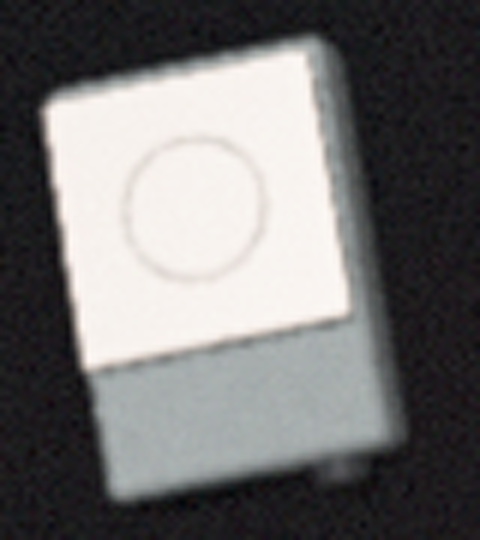

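View pics/sc.png

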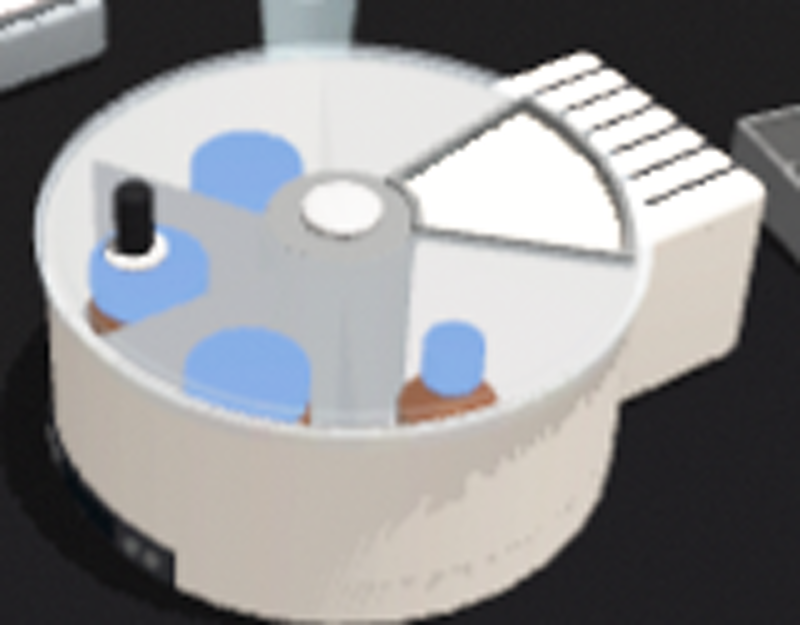

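View pics/sp.png

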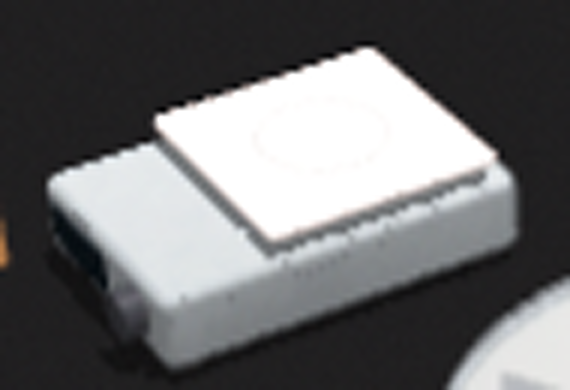

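```bash
python3 - <<'E'
from h import *
t=pickle.load(open("top0.pkl","rb")); s=pickle.load(open("side0.pkl","rb"))
def f(c,x,y,sc,u0,v0,z): return onz(c,(x+.5)/sc-.5+u0,(y+.5)/sc-.5+v0,z)
T=lambda x,y,z:f(t,x,y,4,200,90,z); S=lambda x,y,z:f(s,x,y,5,215,145,z)
P=lambda x,y,z:f(t,x,y,6,90,170,z); Q=lambda x,y,z:f(s,x,y,6,150,115,z)
np.set_printoptions(precision=4,suppress=True)
print("nut",T(257,320,.168),S(342,208,.168))
e=np.array([T(*p,.158) for p in [(36,315),(475,320),(255,548),(72,460),(440,455),(60,230),(455,230),(390,155)]])
A=np.c_[2*e[:,:2],np.ones(len(e))]; r=np.linalg.lstsq(A,(e[:,:2]**2).sum(1),rcond=None)[0]; print("cover fit",r[:2],np.sqrt(r[2]+r[0]**2+r[1]**2))
print("side edges",S(37,225,.158),S(651,240,.158),S(345,435,.158))
print("knob top",T(241,465,.201),"knob foot",T(240,472,.161),"side top",S(133,190,.201),"side foot", S(136,248,.161))
print("cap",T(386,307,.145),S(455,338,.145))
print("jars",T(127,344,.128),T(206,458,.128),T(337,436,.128),"S",S(246,160,.128))
op=[(185,148),(366,170),(233,275),(292,275)]
print("opening corners",[T(*p,.161) for p in op])
print("opening side",[S(*p,.161) for p in [(530,103),(633,260),(390,182),(418,228)]])
print("ring",P(195,209,.075),Q(320,135,.075))
for p in [(44,102),(310,50),(350,315),(88,370)]: print("pl",P(*p,.075))
for p in [(155,120),(372,48),(497,158),(275,240)]: print("plS",Q(*p,.075))
for p in [(103,57),(308,27)]: print("housing",T(*p,.136))
E
```

```text
nut [ 0.5782 -0.0482  0.168 ] [ 0.5782 -0.0529  0.168 ]
cover fit [ 0.5756 -0.0481] 0.17322659106783497
side edges [0.4198 0.0029 0.158 ] [ 0.7311 -0.1259  0.158 ] [ 0.5144 -0.2094  0.158 ]
knob top [ 0.4617 -0.0383  0.201 ] knob foot [ 0.4608 -0.0383  0.161 ] side top [ 0.4626 -0.0386  0.201 ] side foot [ 0.4634 -0.0385  0.161 ]
cap [ 0.5965 -0.1502  0.145 ] [ 0.6032 -0.1494  0.145 ]
jars [0.564  0.0537 0.128 ] [ 0.4747 -0.0118  0.128 ] [ 0.4951 -0.1145  0.128 ] S [0.5637 0.0561 0.128 ]
opening corners [array([0.7167, 0.0119, 0.161 ]), array([ 0.7031, -0.1315,  0.161 ]), array([ 0.6149, -0.0288,  0.161 ]), array([ 0.6163, -0.0748,  0.161 ])]
opening side [array([0.7248, 0.0095, 0.161 ]), array([ 0.7115, -0.1409,  0.161 ]), array([ 0.6164, -0.0322,  0.161 ]), array([ 0.6141, -0.0756,  0.161 ])]
ring [0.4673 0.4141 0.075 ] [0.4691 0.4159 0.075 ]
pl [0.5243 0.504  0.075 ]
pl [0.5577 0.3565 0.075 ]
pl [0.4119 0.3241 0.075 ]
pl [0.3772 0.4666 0.075 ]
plS [0.381  0.4659 0.075 ]
plS [0.5259 0.5035 0.075 ]
plS [0.5601 0.3557 0.075 ]
plS [0.4168 0.3171 0.075 ]
housing [0.8    0.0819 0.136 ]
housing [ 0.831  -0.0848  0.136 ]
```

```bash
cat > mv.py <<'E'
from h import *
from cell import *
np.set_printoptions(precision=4,suppress=True)
def st():
    s=read_state(); R=np.array(s["ee_rot"]); yaw=np.degrees(np.arctan2(R[1,1],R[0,1]))
    print("clk %.2f"%s["clock"],"tcp",s["tcp_pos"],"yaw %.2f"%yaw,"xax",R[:,0],"F",s["ft_force"],"w %.3f"%s["width"],"q",np.round(s["q"],1)); return s,R,yaw
def to(p,yaw):
    s,R,y=st(); d=R.T@(np.array(p)-s["tcp_pos"]); a=(y-yaw+180)%360-180
    print("shift",np.round(d,4),"turnx %.3f"%(a/90))
E
python3 -c "
from mv import *
to([.4615,-.0385,.26],84.5)"
```

```text
clk 0.15 tcp [0.2671 0.5648 0.1908] yaw 64.68 xax [-0.0004 -0.0007 -1.    ] F [ 0.505  -0.0198  0.9747] w 1.001 q [58.6 28.2 89.3  0.  62.5 -6. ]
shift [-0.0689 -0.4623  0.4337] turnx -0.220
```

Emit:
{"api": "move_arm", "payload": {
  "moves": [
    [[-0.05,-0.03,0.03],[0,0,0],0.3],
    [[-0.069,-0.06,0.06],[-0.05,0,0],0.3],
    [[-0.069,-0.09,0.085],[-0.1,0,0],0.3],
    [[-0.069,-0.12,0.112],[-0.15,0,0],0.3],
    [[-0.069,-0.15,0.14],[-0.22,0,0],0.3],
    [[-0.069,-0.18,0.168],[-0.22,0,0],0.3],
    [[-0.069,-0.21,0.196],[-0.22,0,0],0.3],
    [[-0.069,-0.24,0.224],[-0.22,0,0],0.3],
    [[-0.069,-0.27,0.252],[-0.22,0,0],0.3],
    [[-0.069,-0.3,0.28],[-0.22,0,0],0.3]
  ]
}}

```text
clock: 0.98
tcp_pos: [0.3871, 0.1878, 0.2603]
ee_rot: [[0.0, 0.096, 0.995], [0.0, 0.995, -0.096], [-1.0, 0.0, 0.0]]
ft_force: [1.5, 0.3, 0.0]
width: 0.652
```

```bash
python3 -c "
from mv import *
to([.4615,-.0385,.26],84.5)"
```

```text
clk 0.98 tcp [0.3871 0.1878 0.2603] yaw 84.51 xax [ 0.0003  0.0002 -1.    ] F [1.4632 0.3445 0.0436] w 0.652 q [ 17.1   7.5 109.1   0.   63.3 -67.4]
shift [ 0.0003 -0.2181  0.0958] turnx 0.000
```

Emit:
{"api": "move_arm", "payload": {
  "moves": [
    [[0,-0.036,0.016],[0,0,0],0.3],
    [[0,-0.072,0.032],[0,0,0],0.3],
    [[0,-0.108,0.048],[0,0,0],0.3],
    [[0,-0.144,0.064],[0,0,0],0.3],
    [[0,-0.18,0.08],[0,0,0],0.3],
    [[0,-0.205,0.09],[0,0,0],0.3],
    [[0,-0.213,0.093],[0,0,0],0.3],
    [[0,-0.213,0.093],[0,0,0],0.3],
    [[0,-0.213,0.093],[0,0,0],0.3]
  ]
}}

```text
clock: 1.73
tcp_pos: [0.4588, -0.0308, 0.26]
ee_rot: [[-0.001, 0.097, 0.995], [0.001, 0.995, -0.097], [-1.0, 0.0, -0.001]]
ft_force: [0.4, 0.6, -1.0]
width: 0.652
```

```bash
python3 -c "
from mv import *
to([.4615,-.0385,.166],84.5)
c=camera('wrist'); cv2.imwrite('pics/w1.png',c['frame'][:,:,::-1]); pickle.dump(c,open('w1.pkl','wb'))
print(proj(c,[[.4615,-.0385,.201],[.4615,-.0385,.161],[.578,-.050,.168],[.6,-.15,.145]]))
"
```

```text
clk 1.73 tcp [ 0.4588 -0.0308  0.26  ] yaw 84.43 xax [-0.0006  0.0005 -1.    ] F [ 0.4393  0.5926 -0.9639] w 0.652 q [-12.1  10.3 105.7   0.   64.1 -96.5]
shift [ 0.094  -0.0074  0.0035] turnx -0.001
[[243.1894 206.5042]
 [244.3958 192.9021]
 [244.9842 304.0685]
 [159.8884 314.8059]]
```

View pics/w1.png

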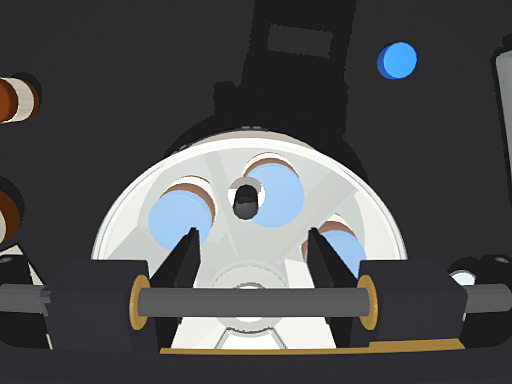

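Wrist view: the knob top shows at (246,208), where I predicted (243,206). That agrees to about 2 mm, so I'll descend and pinch.

Emit:
{"api": "move_arm", "payload": {
  "moves": [
    [[0.02,-0.004,0.003],[0,0,0],0.3],
    [[0.045,-0.0075,0.0035],[0,0,0],0.3],
    [[0.07,-0.0075,0.0035],[0,0,0],0.1],
    [[0.088,-0.0075,0.0035],[0,0,0],0.0],
    [[0.094,-0.0075,0.0035],[0,0,0],-0.2],
    [[0.094,-0.0075,0.0035],[0,0,0],-0.3],
    [[0.094,-0.0075,0.0035],[0,0,0],-0.5],
    [[0.094,-0.0075,0.0035],[0,0,0],-0.8],
    [[0.094,-0.0075,0.0035],[0,0,0],-0.8],
    [[0.094,-0.0075,0.0035],[0,0,0],-0.8]
  ],
  "grip_force": 15
}}

```text
clock: 2.62
tcp_pos: [0.4624, -0.0389, 0.1673]
ee_rot: [[0.002, 0.096, 0.995], [-0.0, 0.995, -0.096], [-1.0, 0.0, 0.002]]
ft_force: [-0.2, 1.4, 7.3]
width: 0.225
```

```bash
python3 -c "
from mv import *
st()"
```

```text
clk 2.62 tcp [ 0.4624 -0.0389  0.1673] yaw 84.49 xax [ 0.002  -0.0001 -1.    ] F [-0.1676  1.3506  7.2507] w 0.225 q [-13.   16.9 112.9   0.   50.2 -97.5]
```

```bash
python3 -c "
import numpy as np
r=.1175
for f in [2,6,11,16,21,26,31,36,39,40,31.5,33.5]:
    a=np.radians(f); print(f,'%.4f %.4f %.4f'%(r*np.sin(a),r*(1-np.cos(a)),f/90))"
```

```text
2 0.0041 0.0001 0.0222
6 0.0123 0.0006 0.0667
11 0.0224 0.0022 0.1222
16 0.0324 0.0046 0.1778
21 0.0421 0.0078 0.2333
26 0.0515 0.0119 0.2889
31 0.0605 0.0168 0.3444
36 0.0691 0.0224 0.4000
39 0.0739 0.0262 0.4333
40 0.0755 0.0275 0.4444
31.5 0.0614 0.0173 0.3500
33.5 0.0649 0.0195 0.3722
```

Emit:
{"api": "move_arm", "payload": {
  "moves": [
    [[-0.001,0.004,0.0],[0.022,0,0],-0.8],
    [[-0.001,0.0123,0.0006],[0.067,0,0],-0.8],
    [[-0.001,0.0224,0.0022],[0.122,0,0],-0.8],
    [[-0.001,0.0324,0.0046],[0.178,0,0],-0.8],
    [[-0.001,0.0421,0.0078],[0.233,0,0],-0.8],
    [[-0.001,0.0515,0.0119],[0.289,0,0],-0.8],
    [[-0.001,0.0605,0.0168],[0.344,0,0],-0.8],
    [[-0.001,0.0691,0.0224],[0.4,0,0],-0.8],
    [[-0.001,0.0739,0.0262],[0.433,0,0],-0.8],
    [[-0.001,0.0755,0.0275],[0.444,0,0],-0.8]
  ]
}}

```text
clock: 3.45
tcp_pos: [0.4953, 0.0349, 0.1673]
ee_rot: [[-0.003, 0.715, 0.699], [0.002, 0.699, -0.715], [-1.0, -0.001, -0.004]]
ft_force: [-8.6, 5.0, 4.5]
width: 0.225
```

```bash
python3 -c "
from mv import *
st()
c=camera('top');crop(c,200,90,330,235,4,'pics/tc2.png'); pickle.dump(c,open('t2.pkl','wb'))"
```

```text
clk 3.45 tcp [0.4953 0.0349 0.1673] yaw 44.37 xax [-0.0034  0.0016 -1.    ] F [-8.5791  5.0302  4.5101] w 0.225 q [ -3.6  19.5 108.5   0.1  52.2 -48.1]
```

View pics/tc2.png

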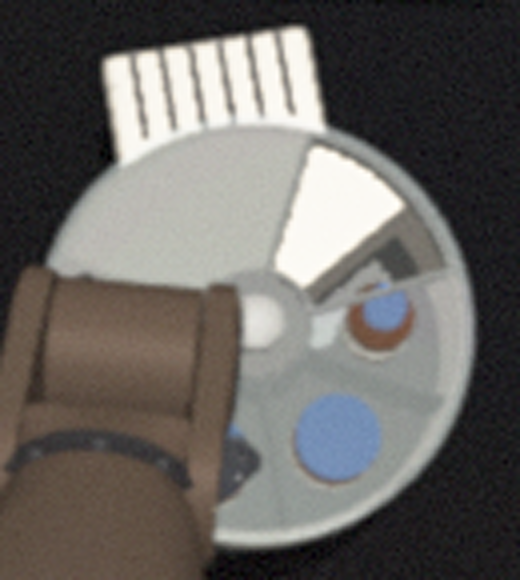

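The opening has turned 40° and the cover follows. A slight outward pull of about 10 N means I'm leading a little too far in, so I'll continue with a small outward correction.

Emit:
{"api": "move_arm", "payload": {
  "moves": [
    [[0,0.004,-0.001],[0.022,0,0],-0.8],
    [[0,0.0123,-0.0009],[0.067,0,0],-0.8],
    [[0,0.0224,0.0007],[0.122,0,0],-0.8],
    [[0,0.0324,0.0031],[0.178,0,0],-0.8],
    [[0,0.0421,0.0063],[0.233,0,0],-0.8],
    [[0,0.0515,0.0104],[0.289,0,0],-0.8],
    [[0,0.0614,0.016],[0.35,0,0],-0.8],
    [[0,0.0649,0.018],[0.372,0,0],-0.8],
    [[0,0.0649,0.018],[0.372,0,0],-0.8],
    [[0,0.0649,0.018],[0.372,0,0],-0.8]
  ]
}}

```text
clock: 4.33
tcp_pos: [0.5551, 0.0684, 0.1674]
ee_rot: [[-0.001, 0.982, 0.191], [0.004, 0.191, -0.982], [-1.0, -0.0, -0.004]]
ft_force: [-2.6, 15.3, -0.4]
width: 0.225
```

```bash
python3 -c "
from mv import *
st()
c=camera('top');crop(c,200,90,330,235,4,'pics/tc3.png'); pickle.dump(c,open('t3.pkl','wb'))"
```

```text
clk 4.33 tcp [0.5551 0.0684 0.1674] yaw 11.01 xax [-0.0007  0.0036 -1.    ] F [-2.6143 15.2641 -0.415 ] w 0.225 q [  0.1  24.3 100.3   0.3  55.5 -11. ]
```

View pics/tc3.png

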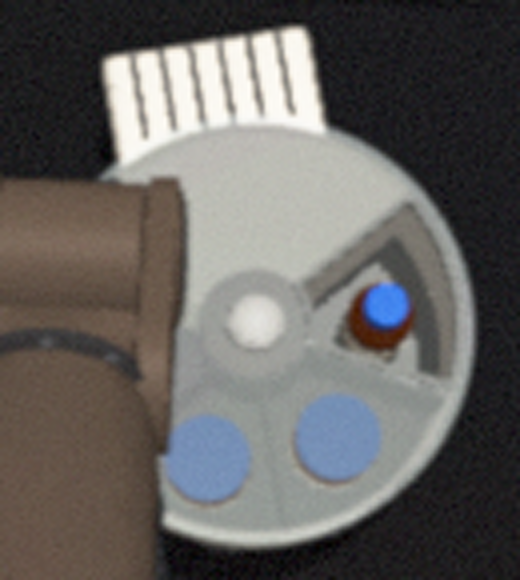

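The opening now frames the bottle's compartment, with the cap at tc(386,306) between the opening corners (407,205) and (440,385). I'll release the knob.

Emit:
{"api": "move_arm", "payload": {
  "moves": [
    [[0,0,-0.001],[0,0,0],0.2],
    [[0,0,-0.001],[0,0,0],0.2],
    [[0,0,-0.001],[0,0,0],0.2],
    [[-0.015,0,-0.001],[0,0,0],0.2],
    [[-0.05,0,0],[0,0,0],0.2],
    [[-0.08,0.02,0.02],[0.06,0,0],0.2],
    [[-0.08,0.03,0.05],[0.14,0,0],0.2],
    [[-0.08,0.03,0.08],[0.22,0,0],0.2],
    [[-0.08,0.03,0.11],[0.3,0,0],0.2],
    [[-0.08,0.03,0.11],[0.3,0,0],0.2]
  ]
}}

```text
clock: 5.22
tcp_pos: [0.6068, -0.0406, 0.2471]
ee_rot: [[0.001, 0.959, -0.285], [-0.001, -0.285, -0.959], [-1.0, 0.001, 0.001]]
ft_force: [-0.5, -0.1, 0.2]
width: 0.6
```

```bash
python3 -c "
from mv import *
from scipy.optimize import least_squares
K=np.array([[.4624,-.0389],[.4953,.0349],[.5551,.0684]])
print(least_squares(lambda c:np.hypot(*(K-c).T)-.118,[.578,-.05]).x)
to([.5995,-.150,.22],-79)
c=camera('top');crop(c,200,90,330,235,4,'pics/tc4.png'); pickle.dump(c,open('t4.pkl','wb'))
s=camera('side');crop(s,215,145,375,270,5,'pics/sc4.png'); pickle.dump(s,open('s4.pkl','wb'))
"
```

```text
[ 0.5802 -0.047 ]
clk 5.22 tcp [ 0.6068 -0.0406  0.2471] yaw -16.56 xax [ 0.0005 -0.0012 -1.    ] F [-0.4952 -0.0939  0.2258] w 0.600 q [-10.   23.9  87.6  -0.1  68.5   6.6]
shift [0.0273 0.0242 0.1069] turnx 0.694
```

View pics/tc4.png

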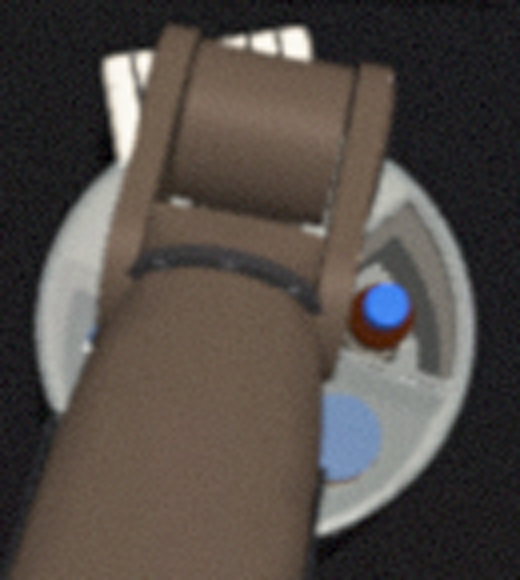

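View pics/sc4.png

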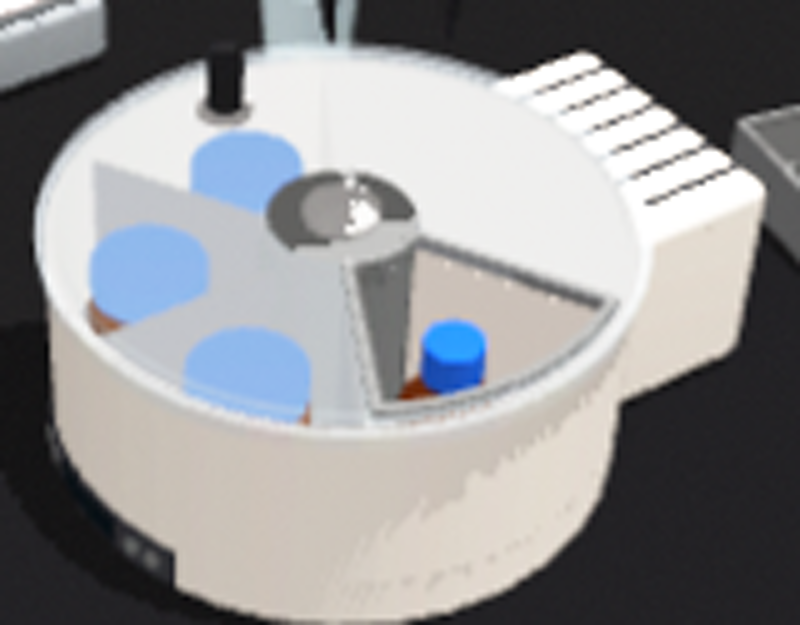

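```bash
python3 -c "
from mv import *
t=pickle.load(open('t4.pkl','rb'));s=pickle.load(open('s4.pkl','rb'))
f=lambda c,x,y,sc,u0,v0,z: onz(c,(x+.5)/sc-.5+u0,(y+.5)/sc-.5+v0,z)
print(f(t,387,305,4,200,90,.145),f(s,455,342,5,215,145,.145))
print('opening',[f(t,*p,4,200,90,.161) for p in [(407,203),(440,385)]],[f(s,*p,5,215,145,.161) for p in [(618,300),(378,408),(415,238),(352,260)]])
"
```

```text
[ 0.5981 -0.1509  0.145 ] [ 0.6019 -0.1523  0.145 ]
opening [array([ 0.6771, -0.1641,  0.161 ]), array([ 0.5327, -0.191 ,  0.161 ])] [array([ 0.6881, -0.1677,  0.161 ]), array([ 0.536 , -0.2001,  0.161 ]), array([ 0.609, -0.083,  0.161]), array([ 0.5693, -0.0885,  0.161 ])]
```

Emit:
{"api": "move_arm", "payload": {
  "moves": [
    [[0,0.005,0.02],[0.07,0,0],0.2],
    [[0,0.01,0.04],[0.14,0,0],0.2],
    [[0,0.015,0.06],[0.21,0,0],0.2],
    [[0.005,0.02,0.08],[0.28,0,0],0.2],
    [[0.01,0.024,0.1],[0.35,0,0],0.2],
    [[0.02,0.024,0.107],[0.42,0,0],0.2],
    [[0.027,0.024,0.107],[0.49,0,0],0.2],
    [[0.027,0.024,0.107],[0.56,0,0],0.2],
    [[0.027,0.024,0.107],[0.63,0,0],0.2],
    [[0.027,0.024,0.107],[0.694,0,0],0.2]
  ]
}}

```text
clock: 6.15
tcp_pos: [0.5996, -0.1445, 0.2202]
ee_rot: [[-0.0, 0.198, -0.98], [0.0, -0.98, -0.198], [-1.0, -0.0, 0.0]]
ft_force: [-0.2, 0.0, -0.8]
width: 0.6
```

Emit:
{"api": "move_arm", "payload": {
  "moves": [
    [[0,0,0],[0,0,0],0.2],
    [[0,0,0],[0,0,0],0.2],
    [[0,0,0],[0,0,0],0.2]
  ]
}}

```text
clock: 6.4
tcp_pos: [0.5997, -0.1449, 0.2204]
ee_rot: [[0.0, 0.205, -0.979], [0.0, -0.979, -0.205], [-1.0, -0.0, -0.0]]
ft_force: [-0.0, -0.1, -0.0]
width: 0.598
```

```bash
python3 -c "
from mv import *
to([.5995,-.150,.12],-79)
c=camera('wrist'); cv2.imwrite('pics/w2.png',c['frame'][:,:,::-1]); pickle.dump(c,open('w2.pkl','wb'))
print(proj(c,[[.5995,-.150,.145],[.5802,-.047,.168]]))
"
```

```text
clk 6.40 tcp [ 0.5997 -0.1449  0.2204] yaw -78.14 xax [ 0.0001  0.0001 -1.    ] F [-0.0209 -0.0779 -0.0125] w 0.598 q [-19.7  25.9  88.4   0.   65.6  58.4]
shift [0.1004 0.0049 0.0012] turnx 0.010
[[259.7441 197.0408]
 [130.0332 202.553 ]]
```

View pics/w2.png

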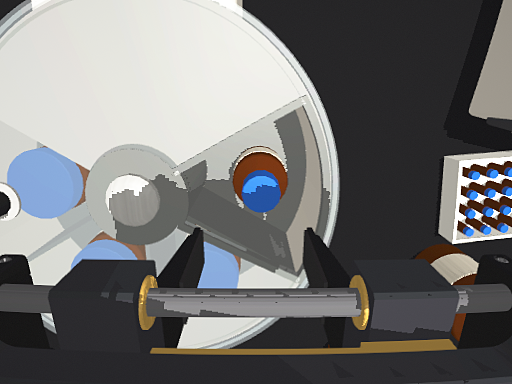

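```bash
python3 -c "
from h import *
c=pickle.load(open('w2.pkl','rb')); crop(c,215,130,315,240,5,'pics/w2c.png')
th=np.linspace(0,2*np.pi,13)
"
```

```text
(no output)
```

View pics/w2c.png

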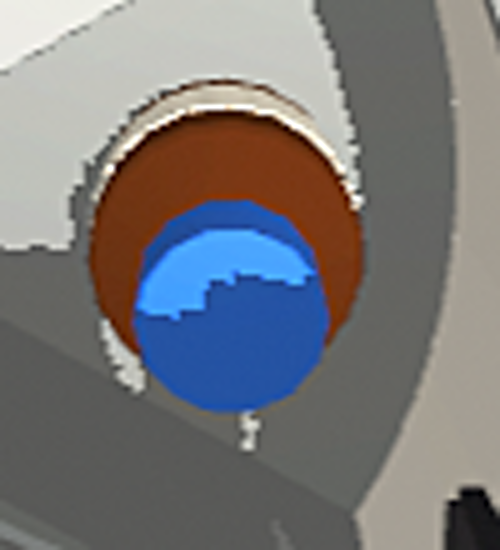

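```bash
python3 -c "
from mv import *
c=pickle.load(open('w2.pkl','rb'))
print(onz(c,261.4,194,.145),onz(c,132,202,.168))
to([.601,-.151,.12],-79)
"
```

```text
[ 0.6025 -0.1508  0.145 ] [ 0.581  -0.0485  0.168 ]
clk 6.45 tcp [ 0.5997 -0.1451  0.2203] yaw -78.19 xax [ 0.0001  0.     -1.    ] F [-1.309  -0.4319  0.2953] w 0.601 q [-19.7  25.9  88.4   0.   65.6  58.5]
shift [ 0.1003  0.0061 -0.0001] turnx 0.009
```

Emit:
{"api": "move_arm", "payload": {
  "moves": [
    [[0.01,0.004,0],[0,0,0],0.2],
    [[0.03,0.006,0],[0,0,0],0.2],
    [[0.05,0.006,0],[0,0,0],0.2],
    [[0.07,0.006,0],[0,0,0],0.2],
    [[0.085,0.006,0],[0,0,0],0.2],
    [[0.096,0.006,0],[0,0,0],0.2],
    [[0.1,0.006,0],[0,0,0],0.2],
    [[0.1,0.006,0],[0,0,0],0.2]
  ]
}}

```text
clock: 7.12
tcp_pos: [0.6006, -0.1514, 0.1192]
ee_rot: [[-0.001, 0.201, -0.98], [0.001, -0.98, -0.201], [-1.0, -0.001, 0.001]]
ft_force: [-0.0, 0.3, -0.5]
width: 0.601
```

```bash
python3 -c "
from mv import *
st()
c=camera('wrist'); cv2.imwrite('pics/w3.png',c['frame'][:,:,::-1])
s=camera('side');crop(s,215,145,375,270,5,'pics/sc5.png')
"
```

```text
clk 7.12 tcp [ 0.6006 -0.1514  0.1192] yaw -78.38 xax [-0.0014  0.0006 -1.    ] F [-0.0183  0.3192 -0.4581] w 0.601 q [-20.3  32.1  94.5   0.   53.5  58.1]
```

View pics/w3.png

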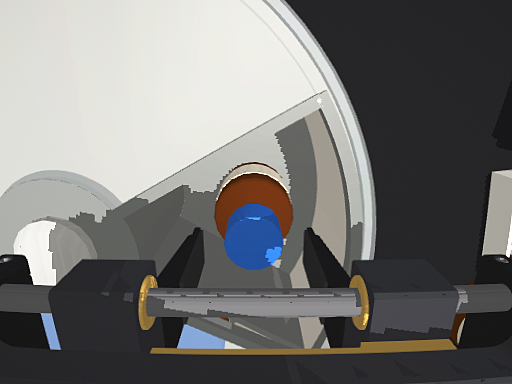

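View pics/sc5.png

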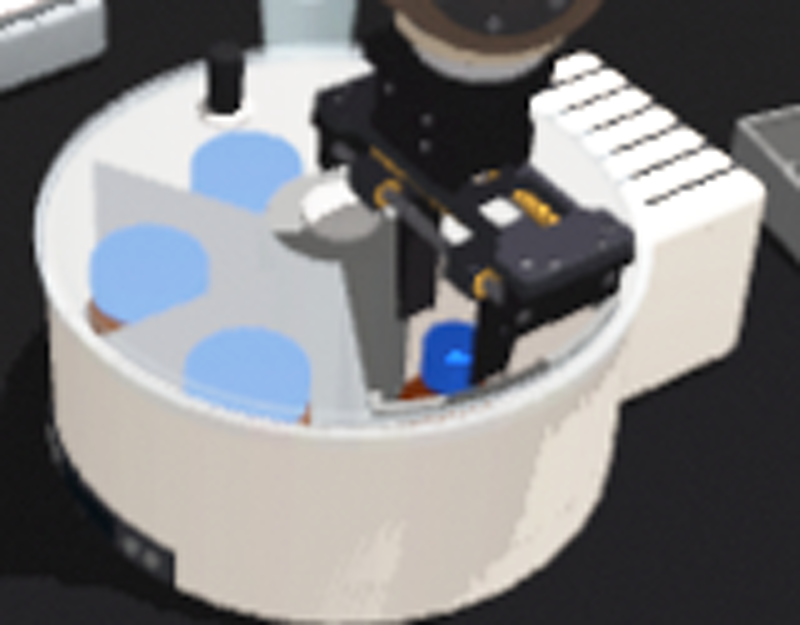

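```bash
python3 -c "
from mv import *
c=camera('wrist')
print(proj(c,[[.6006,-.1514,.145],[.6006,-.1514,.119]])); crop(c,200,170,320,290,5,'pics/w3c.png')
"
```

```text
[[253.9227 246.5409]
 [253.828  229.106 ]]
```

View pics/w3c.png

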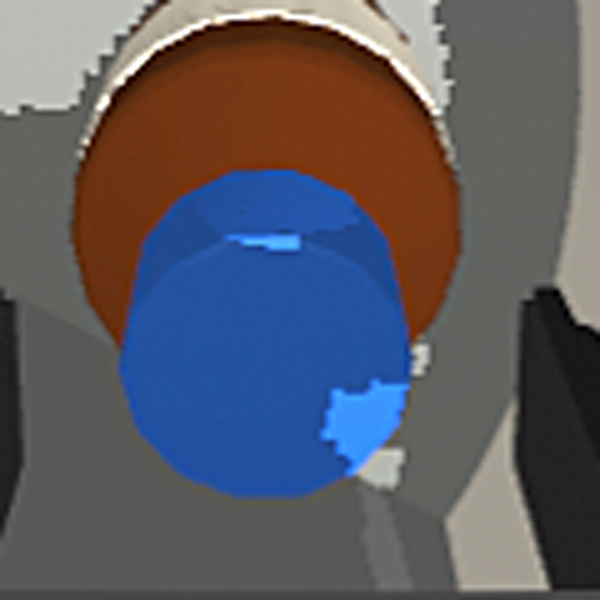

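Emit:
{"api": "move_arm", "payload": {
  "moves": [
    [[0,0,-0.002],[0,0,0],0.1],
    [[0,0,-0.002],[0,0,0],-0.1],
    [[0,0,-0.002],[0,0,0],-0.2],
    [[0,0,-0.002],[0,0,0],-0.3],
    [[0,0,-0.002],[0,0,0],-0.6],
    [[0,0,-0.002],[0,0,0],-0.6],
    [[0,0,-0.002],[0,0,0],-0.6]
  ],
  "grip_force": 20
}}

```text
clock: 7.85
tcp_pos: [0.6029, -0.151, 0.1204]
ee_rot: [[0.0, 0.201, -0.98], [-0.0, -0.98, -0.201], [-1.0, 0.0, -0.0]]
ft_force: [-0.6, 0.3, 1.6]
width: 0.336
```

```bash
python3 -c "
from mv import *
st()"
```

```text
clk 7.85 tcp [ 0.6029 -0.151   0.1204] yaw -78.41 xax [ 0.0003 -0.     -1.    ] F [-0.6382  0.2958  1.6173] w 0.336 q [-20.2  32.1  94.1   0.   53.7  58.3]
```

Emit:
{"api": "move_arm", "payload": {
  "moves": [
    [[-0.003,0,0],[0,0,0],-0.6],
    [[-0.015,0,0],[0,0,0],-0.6],
    [[-0.035,0,0],[0,0,0],-0.6],
    [[-0.055,0,0],[0,0,0],-0.6],
    [[-0.08,0,0],[0,0,0],-0.6],
    [[-0.105,0,0],[0,0,0],-0.6],
    [[-0.13,0,0],[0,0,0],-0.6],
    [[-0.155,0,0],[0,0,0],-0.6],
    [[-0.18,0,0],[0,0,0],-0.6],
    [[-0.2,0,0],[0,0,0],-0.6]
  ],
  "grip_force": 30
}}

```text
clock: 8.68
tcp_pos: [0.6028, -0.151, 0.3225]
ee_rot: [[0.001, 0.201, -0.98], [-0.0, -0.98, -0.201], [-1.0, 0.001, -0.001]]
ft_force: [0.3, 0.2, 0.4]
width: 0.198
```

```bash
python3 -c "
from mv import *
to([.468,.4145,.32],-50)
s=camera('side');cv2.imwrite('pics/s6.png',s['frame'][:,:,::-1])"
```

```text
clk 8.68 tcp [ 0.6028 -0.151   0.3225] yaw -78.42 xax [ 0.0015 -0.0005 -1.    ] F [0.2768 0.1532 0.4494] w 0.198 q [-20.2  22.3  78.9   0.   78.7  58.3]
shift [ 0.0021 -0.5811  0.0185] turnx -0.316
```

View pics/s6.png

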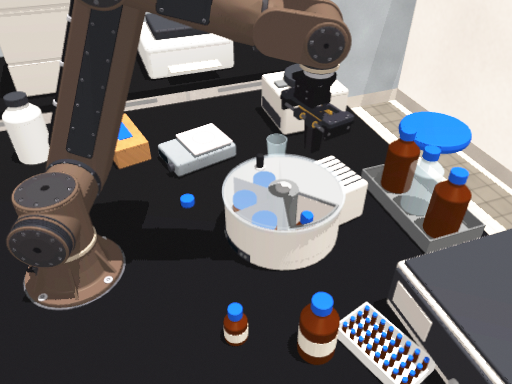

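The gripper came up empty: the width went to 0.198, and the side view still shows the blue cap in the compartment at about (306,217). Before re-grasping I'll check the bottle's pose.

```bash
python3 -c "
from mv import *
s=camera('side');crop(s,215,145,375,270,5,'pics/sc6.png');pickle.dump(s,open('s6.pkl','wb'))
c=camera('wrist');cv2.imwrite('pics/w6.png',c['frame'][:,:,::-1]);pickle.dump(c,open('w6.pkl','wb'))
crop(c,200,120,320,240,5,'pics/w6c.png')
print(proj(c,[[.6028,-.151,.145]]))"
```

```text
[[253.0054 171.629 ]]
```

View pics/sc6.png

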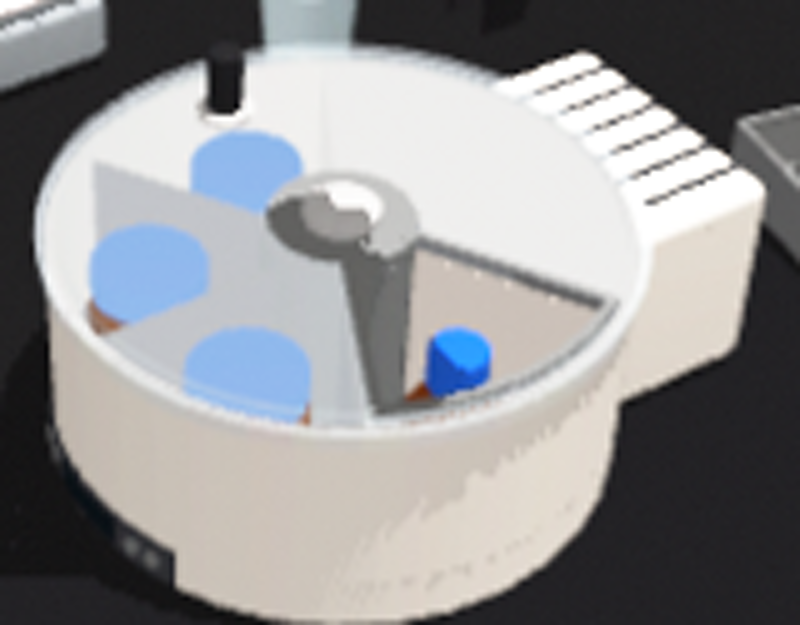

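View pics/w6c.png

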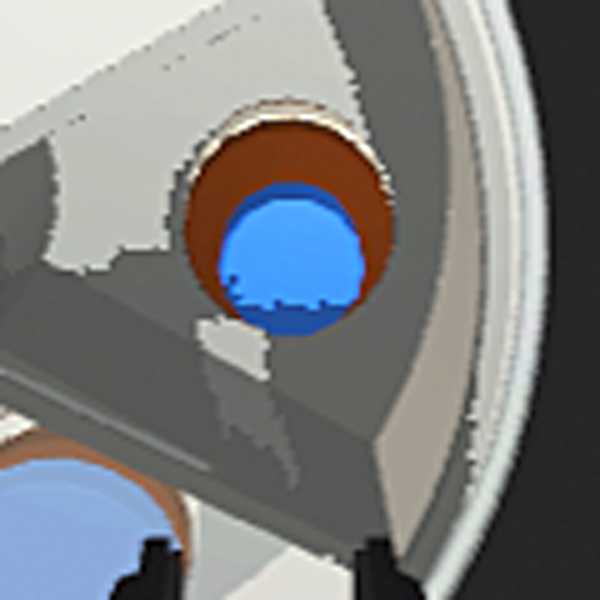

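```bash
python3 -c "
from mv import *
c=pickle.load(open('w6.pkl','rb'));s=pickle.load(open('s6.pkl','rb'))
print(onz(c,257.8,172.5,.145), onz(s,(460.5)/5-.5+215,(347.5)/5-.5+145,.145))
to([.6028,-.154,.2],-78.4)"
```

```text
[ 0.6029 -0.1567  0.145 ] [ 0.6026 -0.1568  0.145 ]
clk 8.83 tcp [ 0.603  -0.1511  0.3216] yaw -78.41 xax [ 0.0026 -0.0008 -1.    ] F [ 1.431   0.317  -1.1962] w 0.203 q [-20.2  22.3  79.    0.   78.6  58.3]
shift [0.1216 0.0026 0.0011] turnx -0.000
```

Emit:
{"api": "move_arm", "payload": {
  "moves": [
    [[0.02,0.002,0],[0,0,0],0.1],
    [[0.05,0.005,0.001],[0,0,0],0.1],
    [[0.08,0.0055,0.001],[0,0,0],0.1],
    [[0.105,0.0055,0.001],[0,0,0],0.1],
    [[0.12,0.0055,0.001],[0,0,0],0.1],
    [[0.122,0.0055,0.001],[0,0,0],0.1],
    [[0.122,0.0055,0.001],[0,0,0],0.1]
  ]
}}

```text
clock: 9.42
tcp_pos: [0.6023, -0.1564, 0.1968]
ee_rot: [[-0.003, 0.201, -0.98], [0.001, -0.98, -0.201], [-1.0, -0.002, 0.003]]
ft_force: [0.2, 0.7, 0.2]
width: 0.541
```

```bash
python3 -c "
from mv import *
s,R,y=st()
c=camera('wrist');pickle.dump(c,open('w7.pkl','wb'))
crop(c,200,120,320,240,5,'pics/w7c.png')
p=s['tcp_pos']
print(proj(c,[[p[0],p[1],.145]]))"
```

```text
clk 9.42 tcp [ 0.6023 -0.1564  0.1968] yaw -78.41 xax [-0.0028  0.0011 -1.    ] F [0.2023 0.7427 0.2487] w 0.541 q [-20.6  27.7  89.2   0.   63.3  57.8]
[[254.2516 204.0561]]
```

View pics/w7c.png

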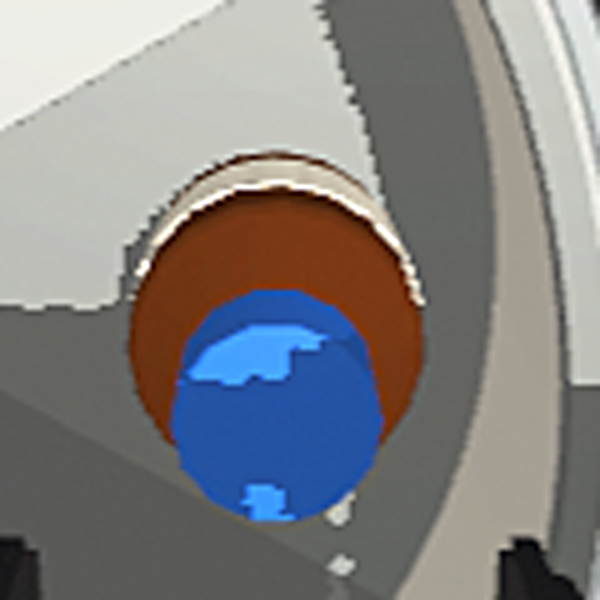

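Centred: cap top at (255.5,204.3), predicted (254.3,204.1). I'll go down about 5 mm deeper than last time and grip longer.

Emit:
{"api": "move_arm", "payload": {
  "moves": [
    [[0.01,0.001,0],[0,0,0],0.1],
    [[0.03,0.001,0],[0,0,0],0.1],
    [[0.05,0.001,0],[0,0,0],0.1],
    [[0.07,0.001,0],[0,0,0],0.1],
    [[0.078,0.001,0],[0,0,0],0.1],
    [[0.082,0.001,0],[0,0,0],0.1],
    [[0.082,0.001,0],[0,0,0],0.1],
    [[0.082,0.001,0],[0,0,0],-0.2],
    [[0.082,0.001,0],[0,0,0],-0.3],
    [[0.082,0.001,0],[0,0,0],-1]
  ],
  "grip_force": 30
}}

```text
clock: 10.3
tcp_pos: [0.6036, -0.1577, 0.1173]
ee_rot: [[0.002, 0.201, -0.98], [-0.001, -0.98, -0.201], [-1.0, 0.001, -0.001]]
ft_force: [0.3, -0.6, 0.5]
width: 0.393
```

Emit:
{"api": "move_arm", "payload": {
  "moves": [
    [[0,0,0],[0,0,0],-1],
    [[0,0,0],[0,0,0],-1]
  ]
}}

```text
clock: 10.47
tcp_pos: [0.6035, -0.1576, 0.117]
ee_rot: [[0.001, 0.201, -0.98], [-0.0, -0.98, -0.201], [-1.0, 0.001, -0.001]]
ft_force: [-0.3, 1.4, 5.8]
width: 0.343
```

Emit:
{"api": "move_arm", "payload": {
  "moves": [
    [[0,0,0],[0,0,0],-1],
    [[0,0,0],[0,0,0],-1],
    [[0,0,0],[0,0,0],-1]
  ]
}}

```text
clock: 10.72
tcp_pos: [0.6035, -0.1576, 0.117]
ee_rot: [[0.001, 0.201, -0.98], [-0.0, -0.98, -0.201], [-1.0, 0.001, -0.001]]
ft_force: [-0.3, 1.1, 6.3]
width: 0.346
```

```bash
python3 -c "
from mv import *
s,R,y=st()
c=camera('wrist');cv2.imwrite('pics/w8.png',c['frame'][:,:,::-1])"
```

```text
clk 10.72 tcp [ 0.6035 -0.1576  0.117 ] yaw -78.41 xax [ 0.0013 -0.0003 -1.    ] F [-0.3068  1.1444  6.2558] w 0.346 q [-20.7  32.5  94.    0.   53.4  57.7]
```

View pics/w8.png

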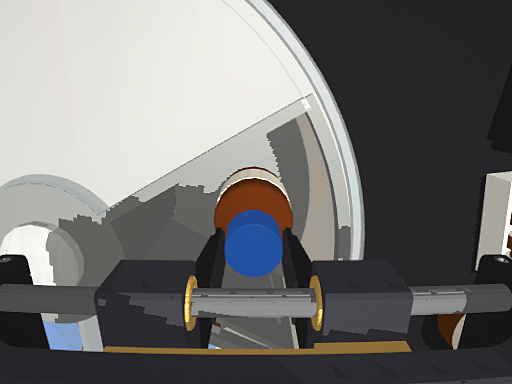

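Emit:
{"api": "move_arm", "payload": {
  "moves": [
    [[-0.002,0,0],[0,0,0],-1],
    [[-0.005,0,0],[0,0,0],-1],
    [[-0.01,0,0],[0,0,0],-1],
    [[-0.015,0,0],[0,0,0],-1],
    [[-0.02,0,0],[0,0,0],-1],
    [[-0.02,0,0],[0,0,0],-1]
  ],
  "grip_force": 35
}}

```text
clock: 11.27
tcp_pos: [0.6036, -0.1578, 0.1375]
ee_rot: [[0.002, 0.201, -0.98], [-0.0, -0.98, -0.201], [-1.0, 0.001, -0.001]]
ft_force: [-0.5, 0.5, -3.0]
width: 0.344
```

```bash
python3 -c "
from mv import *
s,R,y=st()
c=camera('wrist');cv2.imwrite('pics/w9.png',c['frame'][:,:,::-1])"
```

```text
clk 11.27 tcp [ 0.6036 -0.1578  0.1375] yaw -78.41 xax [ 0.0016 -0.0005 -1.    ] F [-0.5369  0.4932 -2.9743] w 0.344 q [-20.7  31.2  92.9   0.   55.8  57.7]
```

View pics/w9.png

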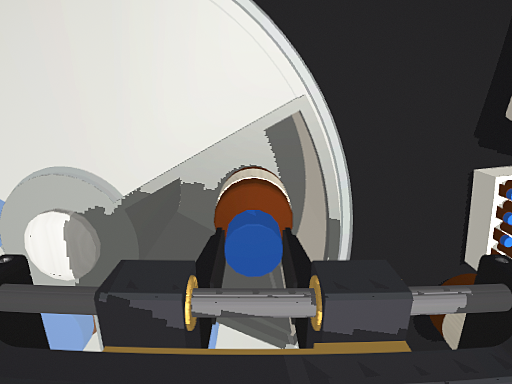

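Lifting now: Fz is −3 N and the width holds at 0.344. I'll continue up.

Emit:
{"api": "move_arm", "payload": {
  "moves": [
    [[-0.005,0,0],[0,0,0],-1],
    [[-0.015,0,0],[0,0,0],-1],
    [[-0.03,0,0],[0,0,0],-1],
    [[-0.05,0,0],[0,0,0],-1],
    [[-0.075,0,0],[0,0,0],-1],
    [[-0.1,0,0],[0,0,0],-1],
    [[-0.125,0,0],[0,0,0],-1],
    [[-0.15,0,0],[0,0,0],-1],
    [[-0.17,0,0],[0,0,0],-1],
    [[-0.18,0,0],[0,0,0],-1]
  ]
}}

```text
clock: 12.15
tcp_pos: [0.6035, -0.1577, 0.3198]
ee_rot: [[0.004, 0.201, -0.98], [-0.001, -0.98, -0.201], [-1.0, 0.002, -0.004]]
ft_force: [0.3, 0.1, -3.0]
width: 0.339
```

```bash
python3 -c "
from mv import *
to([.468,.4145,.32],-50)
s=camera('side');cv2.imwrite('pics/s10.png',s['frame'][:,:,::-1])"
```

```text
clk 12.15 tcp [ 0.6035 -0.1577  0.3198] yaw -78.41 xax [ 0.0039 -0.0014 -1.    ] F [ 0.2982  0.0977 -3.0096] w 0.339 q [-20.7  22.5  78.9   0.   78.3  57.7]
shift [-0.0015 -0.5878  0.0178] turnx -0.316
```

View pics/s10.png

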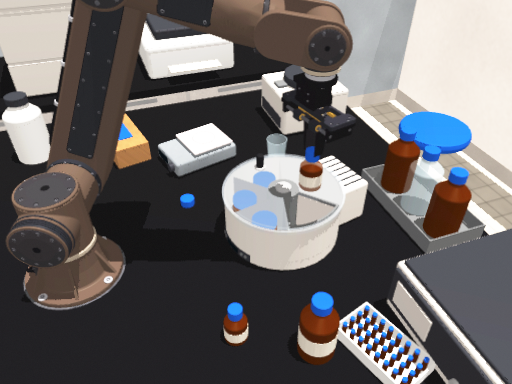

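```bash
python3 -c "
from mv import *
c=camera('wrist');cv2.imwrite('pics/w10.png',c['frame'][:,:,::-1]);crop(c,190,150,320,290,5,'pics/w10c.png')
s=camera('side');crop(s,270,90,370,210,5,'pics/s10c.png')"
```

```text
(no output)
```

View pics/w10c.png

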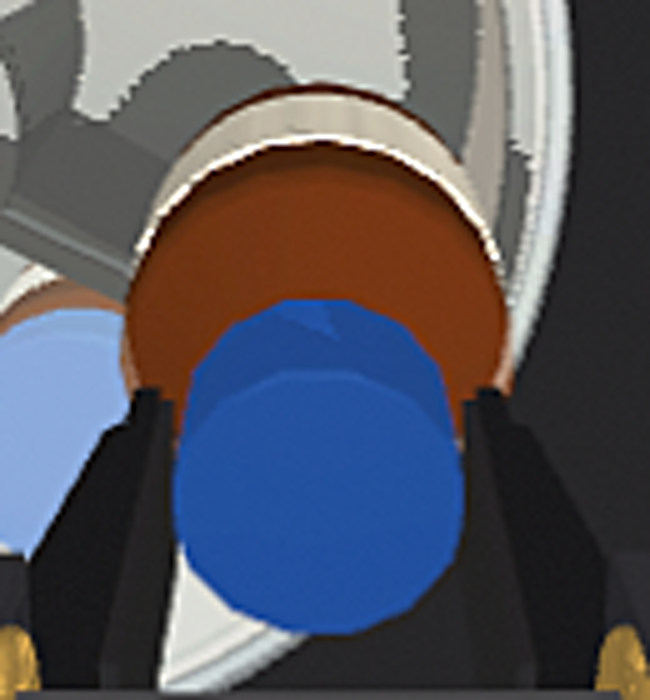

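View pics/s10c.png

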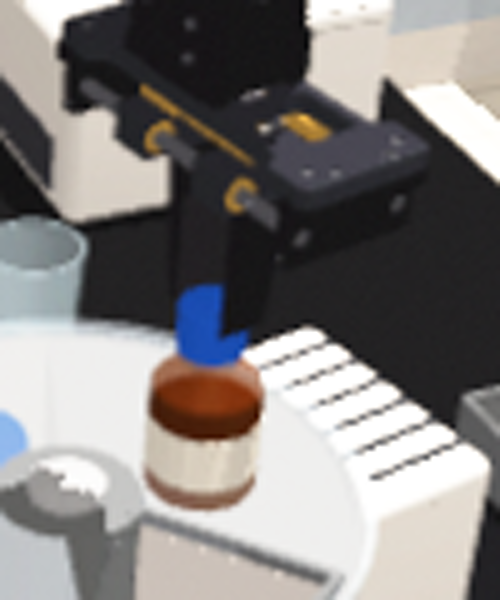

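```bash
python3 -c "
from mv import *
s,R,y=st()
c=camera('side'); w=camera('wrist')
p=s['tcp_pos'];Y=R[:,1]
f=lambda X:(proj(c,X)-[[270,90]])*5
for dz in [0,.005,-.005,-.01]:
  print(dz,'captop ctr',f(p+[0,0,.028+dz]),'capbot front',f(p+[0,0,.003+dz]+np.array([-.0035,-.0166,0])), 'bottom',f(p+[0,0,-.077+dz]), 'wrist captop',proj(w,p+[0,0,.028+dz]))
print('tip outer',f(p+Y*.017),f(p+Y*.029),f(p))
"
```

```text
clk 12.30 tcp [ 0.603  -0.1575  0.3163] yaw -78.41 xax [ 0.0005 -0.0001 -1.    ] F [-1.1757  0.1799 -4.1312] w 0.339 q [-20.7  22.7  79.2   0.   78.1  57.7]
0 captop ctr [[213.8655 303.4532]] capbot front [[218.3347 367.7526]] bottom [[197.3968 479.5523]] wrist captop [[254.6882 249.0504]]
0.005 captop ctr [[214.7044 294.5095]] capbot front [[219.1829 359.0284]] bottom [[198.1345 471.6421]] wrist captop [[254.7196 253.1317]]
-0.005 captop ctr [[213.0319 312.343 ]] capbot front [[217.4918 376.4245]] bottom [[196.6633 487.418 ]] wrist captop [[254.6585 245.1755]]
-0.01 captop ctr [[212.2035 321.1793]] capbot front [[216.6542 385.0446]] bottom [[195.9342 495.2396]] wrist captop [[254.6301 241.492 ]]
tip outer [[231.1216 370.0789]] [[246.8313 382.6712]] [[209.2641 352.5554]]
```

No slip: the cap-top and cap-bottom pixels match the no-slip prediction to within about 1 mm. I'll raise the grip force and carry the bottle to the stirrer.

Emit:
{"api": "move_arm", "payload": {
  "moves": [
    [[0,-0.005,0],[0,0,0],-1],
    [[0,-0.017,0],[0,0,0],-1],
    [[0,-0.037,0.001],[0,0,0],-1],
    [[0,-0.062,0.002],[0,0,0],-1],
    [[0,-0.09,0.003],[-0.02,0,0],-1],
    [[0,-0.118,0.004],[-0.04,0,0],-1],
    [[0,-0.146,0.005],[-0.06,0,0],-1],
    [[0,-0.174,0.006],[-0.08,0,0],-1],
    [[0,-0.202,0.007],[-0.1,0,0],-1],
    [[0,-0.23,0.008],[-0.12,0,0],-1]
  ],
  "grip_force": 50
}}

```text
clock: 13.23
tcp_pos: [0.5479, 0.0682, 0.3158]
ee_rot: [[-0.001, 0.383, -0.924], [0.0, -0.924, -0.383], [-1.0, -0.001, 0.001]]
ft_force: [0.1, 0.0, -2.6]
width: 0.338
```

```bash
python3 -c "
from mv import *
to([.468,.4145,.32],-50)"
```

```text
clk 13.23 tcp [0.5479 0.0682 0.3158] yaw -67.51 xax [-0.0008  0.0003 -1.    ] F [ 0.1471  0.0129 -2.6254] w 0.338 q [ 0.2 16.1 89.1  0.  74.8 67.7]
shift [-0.0041 -0.3505 -0.0587] turnx -0.195
```

Emit:
{"api": "move_arm", "payload": {
  "moves": [
    [[0,-0.03,-0.005],[-0.02,0,0],-1],
    [[0,-0.06,-0.01],[-0.04,0,0],-1],
    [[0,-0.09,-0.015],[-0.06,0,0],-1],
    [[0,-0.12,-0.02],[-0.08,0,0],-1],
    [[0,-0.15,-0.025],[-0.1,0,0],-1],
    [[0,-0.18,-0.03],[-0.12,0,0],-1],
    [[0,-0.21,-0.035],[-0.14,0,0],-1],
    [[0,-0.24,-0.04],[-0.16,0,0],-1],
    [[0,-0.265,-0.044],[-0.18,0,0],-1],
    [[0,-0.285,-0.048],[-0.195,0,0],-1]
  ]
}}

```text
clock: 14.07
tcp_pos: [0.4831, 0.3503, 0.3157]
ee_rot: [[-0.001, 0.644, -0.765], [-0.0, -0.765, -0.644], [-1.0, -0.001, 0.001]]
ft_force: [-0.1, -0.8, -3.0]
width: 0.334
```

```bash
python3 -c "
from mv import *
to([.468,.4145,.32],-50)"
```

```text
clk 14.07 tcp [0.4831 0.3503 0.3157] yaw -49.88 xax [-0.0011 -0.     -1.    ] F [-0.0937 -0.756  -3.0279] w 0.334 q [29.6 20.3 83.   0.  76.8 79.5]
shift [-0.0043 -0.0588 -0.0298] turnx 0.001
```

Emit:
{"api": "move_arm", "payload": {
  "moves": [
    [[0,-0.02,-0.01],[0,0,0],-1],
    [[0,-0.038,-0.019],[0,0,0],-1],
    [[0,-0.05,-0.026],[0,0,0],-1],
    [[0.015,-0.057,-0.0285],[0,0,0],-1],
    [[0.035,-0.057,-0.0285],[0,0,0],-1],
    [[0.055,-0.057,-0.0285],[0,0,0],-1],
    [[0.075,-0.057,-0.0285],[0,0,0],-1],
    [[0.09,-0.057,-0.0285],[0,0,0],-1],
    [[0.1,-0.057,-0.0285],[0,0,0],-1],
    [[0.1,-0.057,-0.0285],[0,0,0],-1]
  ]
}}

```text
clock: 14.9
tcp_pos: [0.4692, 0.4095, 0.214]
ee_rot: [[-0.003, 0.642, -0.767], [-0.002, -0.767, -0.642], [-1.0, -0.0, 0.004]]
ft_force: [-0.9, -0.3, -2.1]
width: 0.335
```

```bash
python3 -c "
from mv import *
to([.468,.4145,.154],-50)
c=camera('wrist');cv2.imwrite('pics/w11.png',c['frame'][:,:,::-1]);crop(c,190,150,320,290,5,'pics/w11c.png');pickle.dump(c,open('w11.pkl','wb'))
s=camera('side');crop(s,140,50,260,180,5,'pics/s11c.png');pickle.dump(s,open('s11.pkl','wb'))
p=read_state()['tcp_pos']; print(proj(c,p+[0,0,.028]),(proj(s,[p+[0,0,.028],p+[0,0,-.077]])-[140,50])*5)"
```

```text
clk 14.90 tcp [0.4692 0.4095 0.214 ] yaw -50.06 xax [-0.0031 -0.0021 -1.    ] F [-0.9131 -0.3297 -2.108 ] w 0.335 q [35.  26.8 87.9  0.  65.5 85.1]
shift [ 0.06   -0.0046 -0.0025] turnx -0.001
[[254.9846 249.6615]] [[298.6663 220.28  ]
 [311.0994 359.4032]]
```

View pics/w11.png

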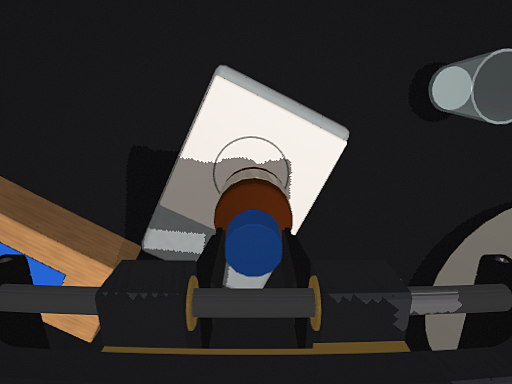

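View pics/s11c.png

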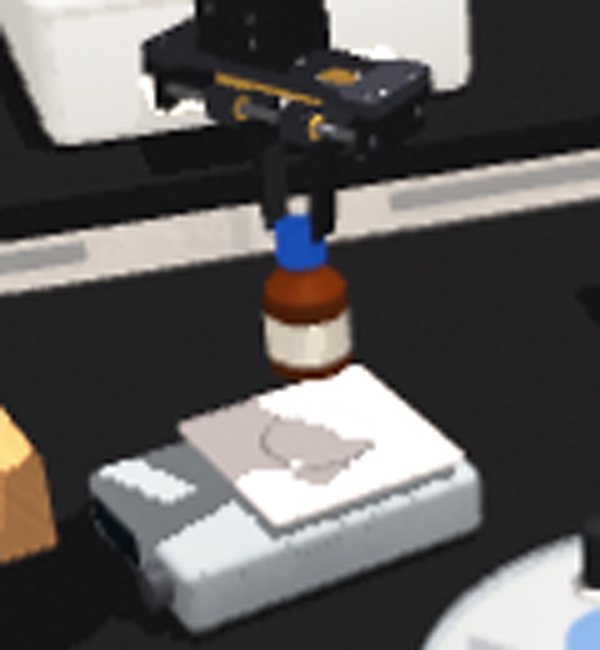

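```bash
python3 -c "
from mv import *
c=pickle.load(open('w11.pkl','rb'))
th=np.linspace(0,2*np.pi,73)
ring=np.c_[.468+.04*np.cos(th),.4145+.04*np.sin(th),0*th+.075]
im=c['frame'][:,:,::-1].copy()
big=cv2.resize(im[110:290,170:350],None,fx=4,fy=4,interpolation=cv2.INTER_CUBIC)
q=((proj(c,ring)-[170,110]+.5)*4).astype(np.int32)
cv2.polylines(big,[q],True,(0,0,255),1); cv2.imwrite('pics/ring.png',big)"
```

```text
(no output)
```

View pics/ring.png

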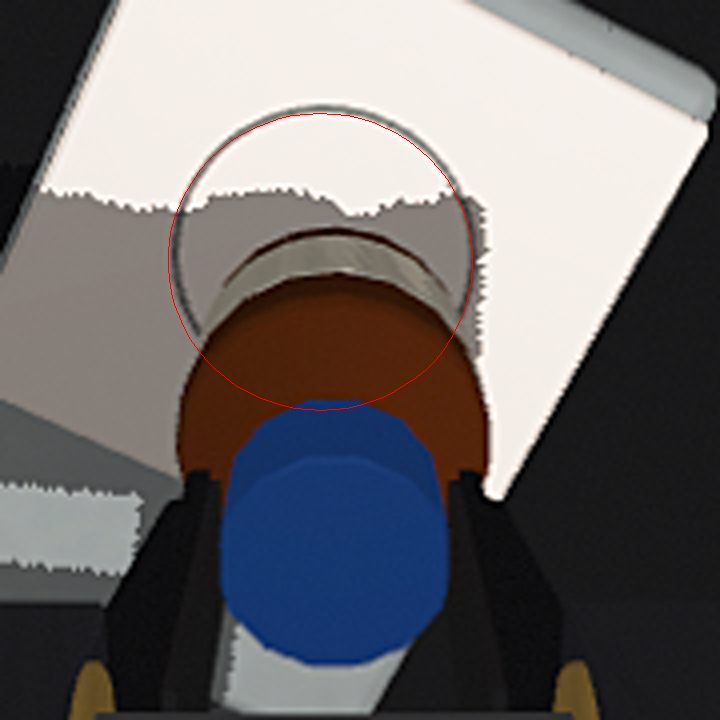

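Emit:
{"api": "move_arm", "payload": {
  "moves": [
    [[0.01,-0.0045,-0.0037],[0,0,0],-1],
    [[0.025,-0.0045,-0.0037],[0,0,0],-1],
    [[0.037,-0.0045,-0.0037],[0,0,0],-1],
    [[0.045,-0.0045,-0.0037],[0,0,0],-1],
    [[0.047,-0.0045,-0.0037],[0,0,0],-1],
    [[0.047,-0.0045,-0.0037],[0,0,0],-1],
    [[0.047,-0.0045,-0.0037],[0,0,0],-1]
  ]
}}

```text
clock: 15.58
tcp_pos: [0.4705, 0.416, 0.1699]
ee_rot: [[0.001, 0.642, -0.767], [0.001, -0.767, -0.642], [-1.0, 0.0, -0.001]]
ft_force: [0.6, 0.8, -3.8]
width: 0.338
```

```bash
python3 -c "
from mv import *
to([.469,.4155,.152],-50)
s=camera('side');crop(s,140,50,260,180,5,'pics/s12c.png')"
```

```text
clk 15.58 tcp [0.4705 0.416  0.1699] yaw -50.06 xax [ 0.001   0.0007 -1.    ] F [ 0.6047  0.7535 -3.8438] w 0.338 q [35.5 29.5 90.3  0.  60.1 85.5]
shift [ 0.0179 -0.0005  0.0015] turnx -0.001
```

View pics/s12c.png

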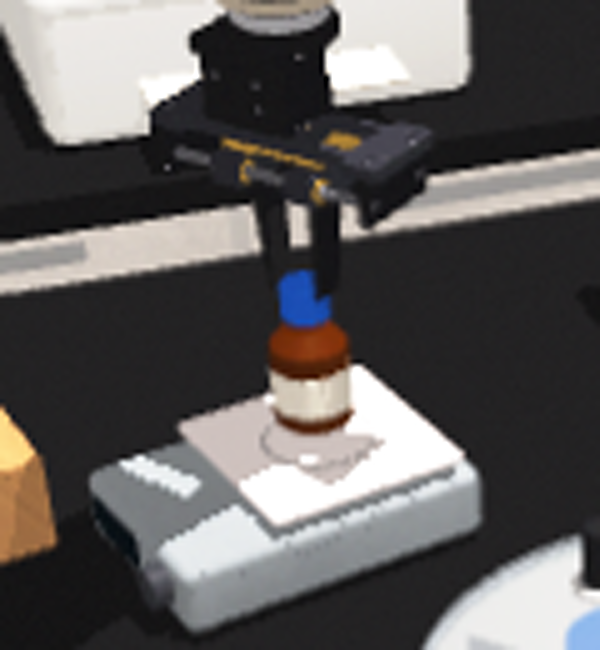

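Lower slowly, 2 mm per row, watching the force.

Emit:
{"api": "move_arm", "payload": {
  "moves": [
    [[0.003,-0.0002,0.0008],[0,0,0],-1],
    [[0.006,-0.0002,0.001],[0,0,0],-1],
    [[0.009,-0.0002,0.001],[0,0,0],-1],
    [[0.011,-0.0002,0.001],[0,0,0],-1],
    [[0.013,-0.0002,0.001],[0,0,0],-1],
    [[0.0145,-0.0002,0.001],[0,0,0],-1],
    [[0.0145,-0.0002,0.001],[0,0,0],-1]
  ]
}}

```text
clock: 16.22
tcp_pos: [0.4692, 0.4152, 0.1544]
ee_rot: [[-0.0, 0.642, -0.767], [-0.0, -0.767, -0.642], [-1.0, -0.0, 0.0]]
ft_force: [1.0, -0.3, -3.4]
width: 0.337
```

Emit:
{"api": "move_arm", "payload": {
  "moves": [
    [[0.001,0,0],[0,0,0],-1],
    [[0.0015,0,0],[0,0,0],-1],
    [[0.0015,0,0],[0,0,0],-1]
  ]
}}

```text
clock: 16.47
tcp_pos: [0.4693, 0.4153, 0.1532]
ee_rot: [[0.0, 0.642, -0.767], [0.0, -0.767, -0.642], [-1.0, -0.0, -0.0]]
ft_force: [0.2, 0.6, -2.6]
width: 0.333
```

Emit:
{"api": "move_arm", "payload": {
  "moves": [
    [[0.0008,0,0],[0,0,0],-1],
    [[0.0012,0,0],[0,0,0],-1],
    [[0.0012,0,0],[0,0,0],-1]
  ]
}}

```text
clock: 16.72
tcp_pos: [0.4693, 0.4153, 0.1522]
ee_rot: [[0.0, 0.642, -0.767], [0.0, -0.767, -0.642], [-1.0, -0.0, -0.0]]
ft_force: [-0.3, 0.0, -2.6]
width: 0.338
```

```bash
python3 -c "
from mv import *
st()
s=camera('side');crop(s,140,50,260,180,5,'pics/s13c.png')
p=read_state()['tcp_pos'];print((proj(s,[p+[0,0,.028],p+[0,0,-.077],[.469,.4155,.075]])-[140,50])*5)"
```

```text
clk 16.72 tcp [0.4693 0.4153 0.1522] yaw -50.06 xax [ 0.0003  0.0003 -1.    ] F [-0.2756  0.0184 -2.5591] w 0.338 q [35.5 30.5 91.6  0.  57.9 85.5]
[[303.1415 303.9084]
 [315.0014 435.5924]
 [314.5398 435.743 ]]
```

View pics/s13c.png

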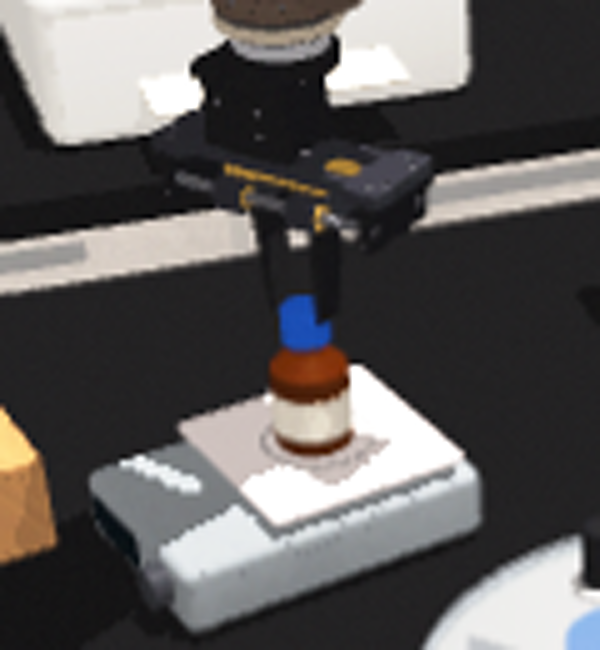

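Emit:
{"api": "move_arm", "payload": {
  "moves": [
    [[0.0006,0,0],[0,0,0],-1],
    [[0.0012,0,0],[0,0,0],-1],
    [[0.0012,0,0],[0,0,0],-1]
  ]
}}

```text
clock: 17.02
tcp_pos: [0.4696, 0.4156, 0.1521]
ee_rot: [[0.002, 0.642, -0.767], [0.001, -0.767, -0.642], [-1.0, 0.0, -0.002]]
ft_force: [-2.1, -0.8, 7.3]
width: 0.337
```

Emit:
{"api": "move_arm", "payload": {
  "moves": [
    [[0.0006,0,0],[0,0,0],-1],
    [[0.001,0,0],[0,0,0],-1],
    [[0.001,0,0],[0,0,0],-1]
  ]
}}

```text
clock: 17.27
tcp_pos: [0.4699, 0.4158, 0.1521]
ee_rot: [[0.003, 0.642, -0.767], [0.002, -0.767, -0.642], [-1.0, 0.0, -0.003]]
ft_force: [-2.6, -0.8, 14.3]
width: 0.338
```

Contact: Fz rose to +14 N at z = 0.152. I'll ease back 1.5 mm and open slowly.

Emit:
{"api": "move_arm", "payload": {
  "moves": [
    [[-0.0012,0,0],[0,0,0],-1],
    [[-0.0014,0,0],[0,0,0],-0.4],
    [[-0.0014,0,0],[0,0,0],-0.3],
    [[-0.0014,0,0],[0,0,0],-0.25],
    [[-0.0014,0,0],[0,0,0],-0.2],
    [[-0.0014,0,0],[0,0,0],-0.1],
    [[-0.0014,0,0],[0,0,0],0],
    [[-0.0014,0,0],[0,0,0],0.1],
    [[-0.0014,0,0],[0,0,0],0.2],
    [[-0.0014,0,0],[0,0,0],0.2]
  ],
  "grip_force": 10
}}

```text
clock: 18.1
tcp_pos: [0.4693, 0.4152, 0.1512]
ee_rot: [[-0.0, 0.642, -0.767], [0.0, -0.767, -0.642], [-1.0, -0.0, 0.0]]
ft_force: [-0.5, 0.1, 0.4]
width: 0.59
```

```bash
python3 -c "
from mv import *
st()
s=camera('side');crop(s,140,50,260,180,5,'pics/s14c.png')"
```

```text
clk 18.10 tcp [0.4693 0.4152 0.1512] yaw -50.07 xax [-0.  0. -1.] F [-0.514   0.0884  0.372 ] w 0.590 q [35.5 30.6 91.6  0.  57.8 85.5]
```

View pics/s14c.png

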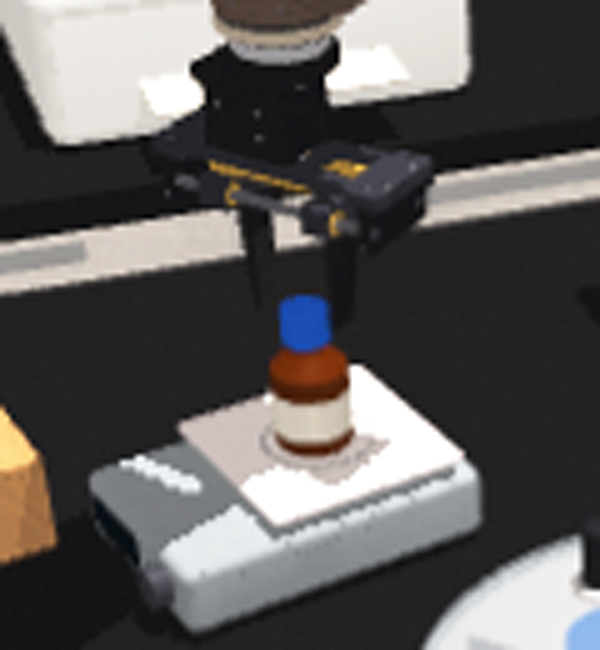

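The bottle stands upright inside the ring with the fingers clear. I'll rise straight up.

Emit:
{"api": "move_arm", "payload": {
  "moves": [
    [[-0.01,0,0],[0,0,0],0.3],
    [[-0.03,0,0],[0,0,0],0.3],
    [[-0.06,0,0],[0,0,0],0.3],
    [[-0.09,0,0],[0,0,0],0.3],
    [[-0.115,0,0],[0,0,0],0.3],
    [[-0.12,0.02,-0.02],[0,0,0],0.3],
    [[-0.12,0.045,-0.05],[0.05,0,0],0.3],
    [[-0.12,0.075,-0.08],[0.1,0,0],0.3],
    [[-0.12,0.105,-0.1],[0.1,0,0],0.3],
    [[-0.12,0.13,-0.1],[0.1,0,0],0.3]
  ]
}}

```text
clock: 18.98
tcp_pos: [0.6324, 0.3797, 0.2707]
ee_rot: [[0.0, 0.514, -0.858], [0.0, -0.858, -0.514], [-1.0, 0.0, -0.0]]
ft_force: [0.3, 0.6, 0.5]
width: 0.647
```

```bash
python3 -c "
from mv import *
st()
t=camera('top');crop(t,80,90,330,260,3,'pics/t15.png');pickle.dump(t,open('t15.pkl','wb'))
s=camera('side');crop(s,140,110,300,230,5,'pics/s15.png');pickle.dump(s,open('s15.pkl','wb'))"
```

```text
clk 18.98 tcp [0.6324 0.3797 0.2707] yaw -59.10 xax [ 0.0003  0.0001 -1.    ] F [0.3087 0.6489 0.4572] w 0.647 q [25.9 35.  64.6 -0.  80.3 84.9]
```

View pics/t15.png

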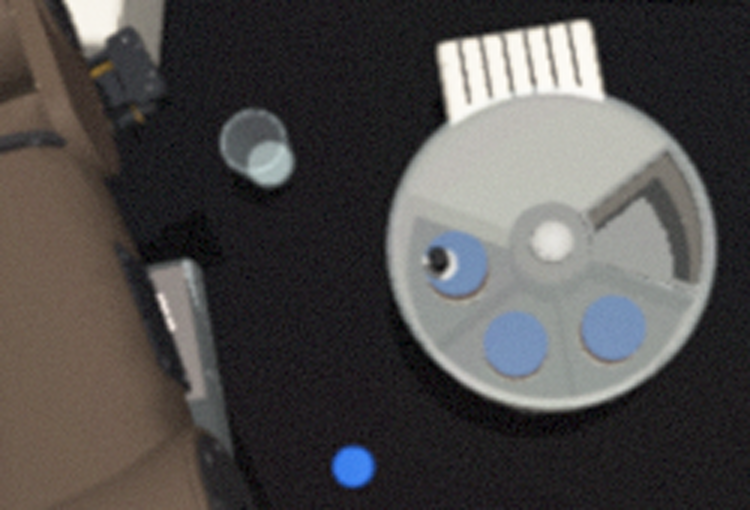

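View pics/s15.png

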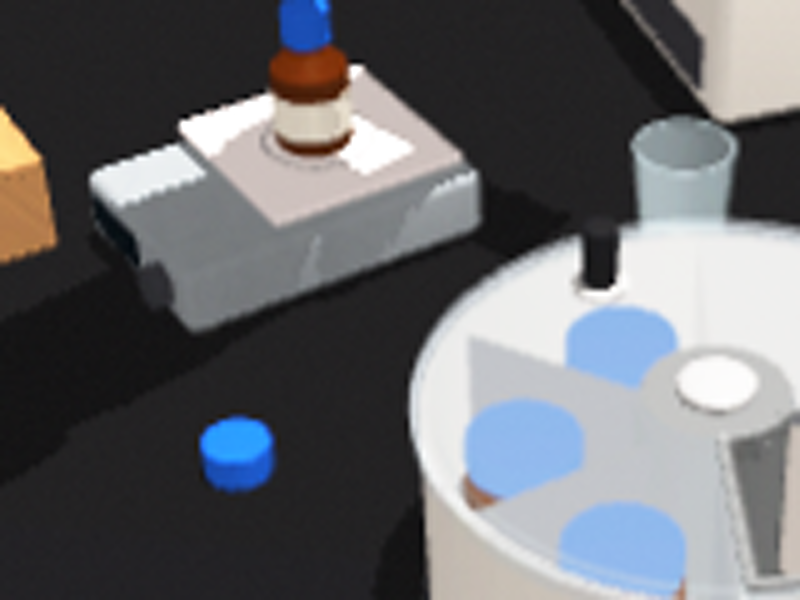

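```bash
python3 -c "
from mv import *
t=pickle.load(open('t15.pkl','rb'));s=pickle.load(open('s15.pkl','rb'))
f=lambda c,x,y,sc,u0,v0,z: onz(c,(x+.5)/sc-.5+u0,(y+.5)/sc-.5+v0,z)
print(f(t,437,260,3,80,90,.201),f(s,601,232,5,140,110,.201),f(s,600,283,5,140,110,.161))
to([.5555,.0685,.26],11)"
```

```text
[0.5475 0.0673 0.201 ] [0.5527 0.0614 0.201 ] [0.5542 0.0669 0.161 ]
clk 19.08 tcp [0.632  0.3769 0.2708] yaw -59.26 xax [-0.0002 -0.0008 -1.    ] F [-0.6492  0.634  -0.8974] w 0.650 q [25.7 34.9 64.9 -0.  80.3 85. ]
shift [0.0111 0.226  0.2234] turnx -0.781
```

Emit:
{"api": "move_arm", "payload": {
  "moves": [
    [[0,0.015,0.015],[-0.05,0,0],0.3],
    [[0,0.037,0.037],[-0.12,0,0],0.3],
    [[0,0.062,0.06],[-0.2,0,0],0.3],
    [[0,0.087,0.085],[-0.27,0,0],0.3],
    [[0,0.112,0.11],[-0.35,0,0],0.3],
    [[0,0.137,0.135],[-0.43,0,0],0.3],
    [[0,0.162,0.16],[-0.51,0,0],0.3],
    [[0,0.187,0.185],[-0.58,0,0],0.3],
    [[0,0.207,0.205],[-0.66,0,0],0.3],
    [[0,0.22,0.218],[-0.74,0,0],0.3]
  ]
}}

```text
clock: 19.92
tcp_pos: [0.5542, 0.0772, 0.2724]
ee_rot: [[0.001, 0.991, 0.135], [-0.0, 0.135, -0.991], [-1.0, 0.001, 0.0]]
ft_force: [1.3, 0.0, -0.7]
width: 0.651
```

Emit:
{"api": "move_arm", "payload": {
  "moves": [
    [[0,0,0],[-0.03,0,0],0.3],
    [[0,0,0],[-0.041,0,0],0.3],
    [[0,0,0],[-0.041,0,0],0.3]
  ]
}}

```text
clock: 20.17
tcp_pos: [0.5553, 0.0794, 0.272]
ee_rot: [[0.001, 0.981, 0.193], [0.0, 0.193, -0.981], [-1.0, 0.001, -0.0]]
ft_force: [-0.2, -0.5, 0.0]
width: 0.647
```

```bash
python3 -c "
from mv import *
to([.5555,.0685,.166],11)
c=camera('wrist'); cv2.imwrite('pics/w16.png',c['frame'][:,:,::-1]); pickle.dump(c,open('w16.pkl','wb'))
print(proj(c,[[.5555,.0685,.201],[.5555,.0685,.161],[.580,-.047,.168]]))
"
```

```text
clk 20.17 tcp [0.5553 0.0794 0.272 ] yaw 11.12 xax [ 0.001   0.0003 -1.    ] F [-0.1573 -0.4716  0.0155] w 0.647 q [ 1.4 18.6 92.1  0.  69.3 -9.7]
shift [ 0.106  -0.002   0.0107] turnx 0.001
[[251.1836 210.3692]
 [251.3591 196.8848]
 [253.1063 304.1442]]
```

View pics/w16.png

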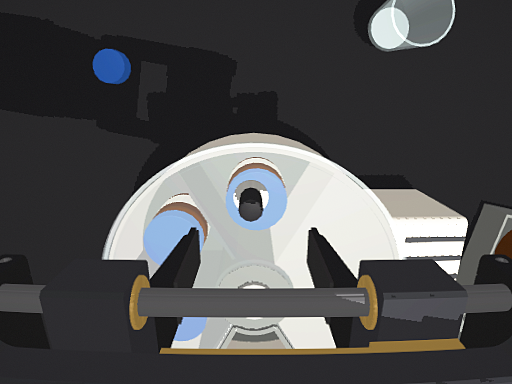

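Knob at (251,212), predicted (251,210). Descend and pinch.

Emit:
{"api": "move_arm", "payload": {
  "moves": [
    [[0.02,-0.001,0.006],[0,0,0],0.3],
    [[0.045,-0.002,0.0105],[0,0,0],0.3],
    [[0.07,-0.002,0.0105],[0,0,0],0.2],
    [[0.09,-0.002,0.0105],[0,0,0],0.1],
    [[0.102,-0.002,0.0105],[0,0,0],0],
    [[0.106,-0.002,0.0105],[0,0,0],-0.2],
    [[0.106,-0.002,0.0105],[0,0,0],-0.4],
    [[0.106,-0.002,0.0105],[0,0,0],-1],
    [[0.106,-0.002,0.0105],[0,0,0],-1],
    [[0.106,-0.002,0.0105],[0,0,0],-1]
  ],
  "grip_force": 15
}}

```text
clock: 21.05
tcp_pos: [0.5559, 0.0685, 0.1662]
ee_rot: [[0.001, 0.981, 0.193], [0.0, 0.193, -0.981], [-1.0, 0.001, 0.0]]
ft_force: [-0.9, 1.4, 2.4]
width: 0.226
```

```bash
python3 -c "
from mv import *
st()
r=.118
for f in [2,6,11,16,21,26,31,36,41,45,46]:
    a=np.radians(f); print(f,'%.4f %.4f %.4f'%(-r*np.sin(a),r*(1-np.cos(a)),-f/90))"
```

```text
clk 21.05 tcp [0.5559 0.0685 0.1662] yaw 11.14 xax [ 0.0014  0.0002 -1.    ] F [-0.9392  1.4022  2.4114] w 0.226 q [  0.3  24.4 100.3   0.   55.2 -10.9]
2 -0.0041 0.0001 -0.0222
6 -0.0123 0.0006 -0.0667
11 -0.0225 0.0022 -0.1222
16 -0.0325 0.0046 -0.1778
21 -0.0423 0.0078 -0.2333
26 -0.0517 0.0119 -0.2889
31 -0.0608 0.0169 -0.3444
36 -0.0694 0.0225 -0.4000
41 -0.0774 0.0289 -0.4556
45 -0.0834 0.0346 -0.5000
46 -0.0849 0.0360 -0.5111
```

Emit:
{"api": "move_arm", "payload": {
  "moves": [
    [[0,-0.004,0.0],[-0.022,0,0],-1],
    [[0,-0.0123,0.0006],[-0.067,0,0],-1],
    [[0,-0.0225,0.0022],[-0.122,0,0],-1],
    [[0,-0.0325,0.0046],[-0.178,0,0],-1],
    [[0,-0.0423,0.0078],[-0.233,0,0],-1],
    [[0,-0.0517,0.0119],[-0.289,0,0],-1],
    [[0,-0.0608,0.0169],[-0.344,0,0],-1],
    [[0,-0.0694,0.0225],[-0.4,0,0],-1],
    [[0,-0.0774,0.0289],[-0.456,0,0],-1],
    [[0,-0.0834,0.0346],[-0.5,0,0],-1]
  ]
}}

```text
clock: 21.88
tcp_pos: [0.4816, 0.0174, 0.1662]
ee_rot: [[0.004, 0.554, 0.833], [-0.001, 0.833, -0.554], [-1.0, 0.002, 0.004]]
ft_force: [7.0, -3.2, -2.8]
width: 0.222
```

```bash
python3 -c "
from mv import *
s,R,y=st(); p=s['tcp_pos'];C=np.array([.580,-.047]);d=p[:2]-C;print(np.hypot(*d),np.degrees(np.arctan2(d[1],d[0])), R[:2,2]@np.array(s['ft_force'])[:2])"
```

```text
clk 21.88 tcp [0.4816 0.0174 0.1662] yaw 56.39 xax [ 0.0044 -0.0008 -1.    ] F [ 6.9902 -3.1949 -2.8285] w 0.222 q [ -5.8  18.3 110.8  -0.   50.7 -62.2]
0.11758692826348416 146.8145985971783 7.589952228268265
```

Emit:
{"api": "move_arm", "payload": {
  "moves": [
    [[0,-0.004,0.0005],[-0.022,0,0],-1],
    [[0,-0.0123,0.0014],[-0.067,0,0],-1],
    [[0,-0.0225,0.0032],[-0.122,0,0],-1],
    [[0,-0.0325,0.0056],[-0.178,0,0],-1],
    [[0,-0.0423,0.0088],[-0.233,0,0],-1],
    [[0,-0.0517,0.0129],[-0.289,0,0],-1],
    [[0,-0.0608,0.0179],[-0.344,0,0],-1],
    [[0,-0.0694,0.0235],[-0.4,0,0],-1],
    [[0,-0.0774,0.0299],[-0.456,0,0],-1],
    [[0,-0.082,0.034],[-0.49,0,0],-1]
  ]
}}

```text
clock: 22.72
tcp_pos: [0.4645, -0.0697, 0.1662]
ee_rot: [[0.004, -0.182, 0.983], [-0.0, 0.983, 0.182], [-1.0, -0.001, 0.004]]
ft_force: [6.9, 2.9, -0.2]
width: 0.226
```

```bash
python3 -c "
from mv import *
s,R,y=st(); p=s['tcp_pos'];C=np.array([.580,-.047]);d=p[:2]-C;print(np.hypot(*d),np.degrees(np.arctan2(d[1],d[0])), R[:2,2]@np.array(s['ft_force'])[:2])
t=camera('top');crop(t,200,90,330,235,4,'pics/tc17.png')"
```

```text
clk 22.72 tcp [ 0.4645 -0.0697  0.1662] yaw 100.46 xax [ 0.0041 -0.0005 -1.    ] F [ 6.8739  2.9351 -0.2399] w 0.226 q [ -16.6   17.3  112.3    0.1   50.1 -117.1]
0.11773147576478352 -168.86405256929027 7.292450977381616
```

View pics/tc17.png

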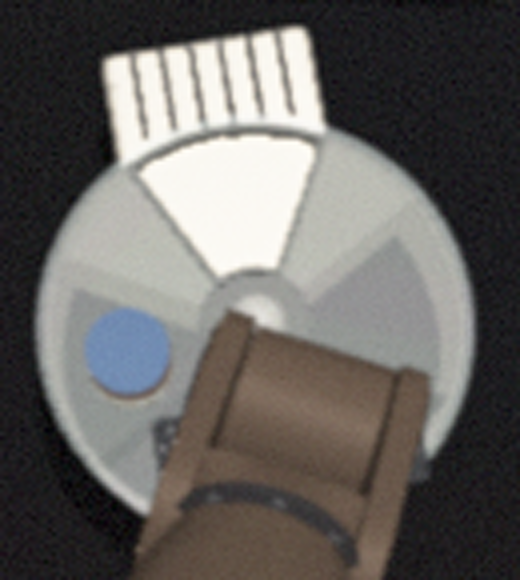

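The opening now lies over the white rear land, centred on the housing. Release and retreat.

Emit:
{"api": "move_arm", "payload": {
  "moves": [
    [[0,0,0.0005],[0,0,0],-0.4],
    [[0,0,0.0005],[0,0,0],-0.1],
    [[0,0,0.0005],[0,0,0],0.2],
    [[0,0,0.0005],[0,0,0],0.2],
    [[-0.01,0,0],[0,0,0],0.2],
    [[-0.03,0,0],[0,0,0],0.2],
    [[-0.06,0,0],[0,0,0],0.2],
    [[-0.09,0,0],[0,0,0],0.2],
    [[-0.12,0,0],[0,0,0],0.2],
    [[-0.14,-0.02,0],[0,0,0],0.2]
  ]
}}

```text
clock: 23.6
tcp_pos: [0.4663, -0.0867, 0.3082]
ee_rot: [[0.002, -0.18, 0.984], [-0.0, 0.984, 0.18], [-1.0, -0.0, 0.002]]
ft_force: [0.4, 0.6, 0.1]
width: 0.599
```

Emit:
{"api": "move_arm", "payload": {
  "moves": [
    [[0,-0.03,0],[0,0,0],0.2],
    [[0,-0.06,0],[0,0,0],0.2],
    [[0,-0.09,0],[0,0,0],0.2],
    [[0,-0.12,0.0],[0,0,0],0.2],
    [[0,-0.15,0.0],[0,0,0],0.2],
    [[0,-0.18,0.0],[0,0,0],0.2],
    [[0,-0.21,0.0],[0,0,0],0.2],
    [[0,-0.24,0.0],[0,0,0],0.2],
    [[0,-0.25,0.0],[0,0,0],0.2],
    [[0,-0.25,0],[0,0,0],0.2]
  ]
}}

```text
clock: 24.43
tcp_pos: [0.511, -0.336, 0.3042]
ee_rot: [[-0.001, -0.176, 0.984], [0.001, 0.984, 0.176], [-1.0, 0.001, -0.001]]
ft_force: [0.3, -0.5, -0.5]
width: 0.6
```

```bash
python3 -c "
from mv import *
st()
t=camera('top');cv2.imwrite('pics/t18.png',t['frame'][:,:,::-1]);crop(t,80,90,330,260,3,'pics/t18c.png');pickle.dump(t,open('t18.pkl','wb'))
s=camera('side');cv2.imwrite('pics/s18.png',s['frame'][:,:,::-1]);pickle.dump(s,open('s18.pkl','wb'))"
```

```text
clk 24.43 tcp [ 0.511  -0.336   0.3042] yaw 100.13 xax [-0.0011  0.0008 -1.    ] F [ 0.2822 -0.4999 -0.5077] w 0.600 q [ -39.5   22.    82.    -0.    76.1 -139.6]
```

View pics/t18c.png

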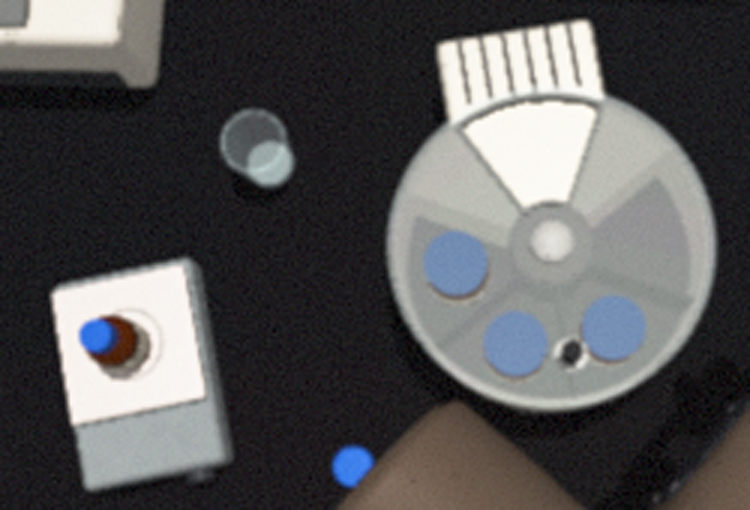

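View pics/s18.png

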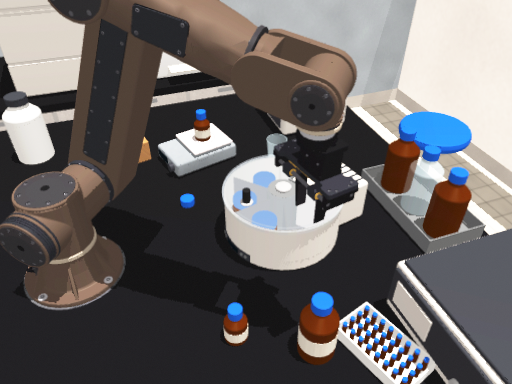

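View pics/t18.png

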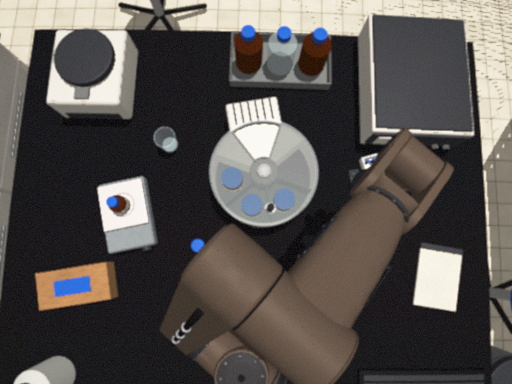

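```bash
python3 -c "
from mv import *
t=pickle.load(open('t18.pkl','rb'));s=pickle.load(open('s18.pkl','rb'))
fr=t['frame'].astype(int)
m=((fr[:,:,2]>fr[:,:,0]+80)).astype(np.uint8)
n,_,st_,ce=cv2.connectedComponentsWithStats(m)
for i in range(1,n):
  if st_[i,4]>20: print(ce[i],st_[i,4],onz(t,*ce[i],.18))
crop(t,90,170,170,260,6,'pics/tp18.png'); crop(s,150,95,250,180,6,'pics/sp18.png')
th=np.linspace(0,2*np.pi,73)
for c,(u0,v0,fn) in ((t,(90,170,'pics/tp18.png')),(s,(150,95,'pics/sp18.png'))):
  im=cv2.imread(fn)
  for r in (.04,.028):
    q=((proj(c,np.c_[.469+r*np.cos(th),.4155+r*np.sin(th),0*th+.075])-[u0,v0]+.5)*6).astype(np.int32); cv2.polylines(im,[q],True,(0,0,255),1)
  cv2.imwrite(fn,im)"
```

```text
[247.677   31.9565] 161 [1.0339 0.0161 0.18  ]
[283.75    33.1437] 160 [ 1.0336 -0.102   0.18  ]
[319.716   34.6481] 162 [ 1.0329 -0.22    0.18  ]
[111.9167 201.4271] 96 [0.4642 0.4108 0.18  ]
[196.8382 244.6103] 136 [0.3429 0.1455 0.18  ]
[ 71.7669 285.9906] 532 [0.2078 0.5133 0.18  ]
```

View pics/tp18.png

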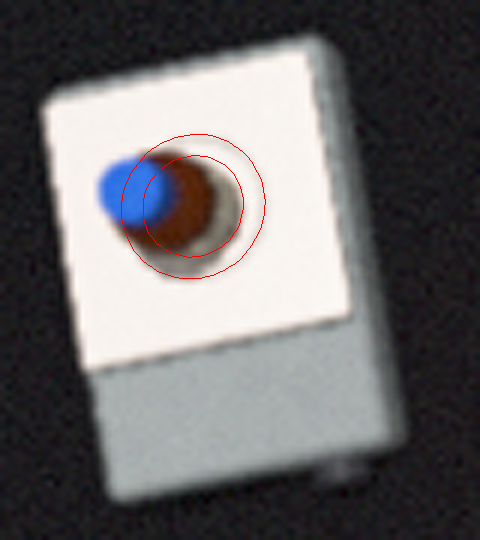

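View pics/sp18.png

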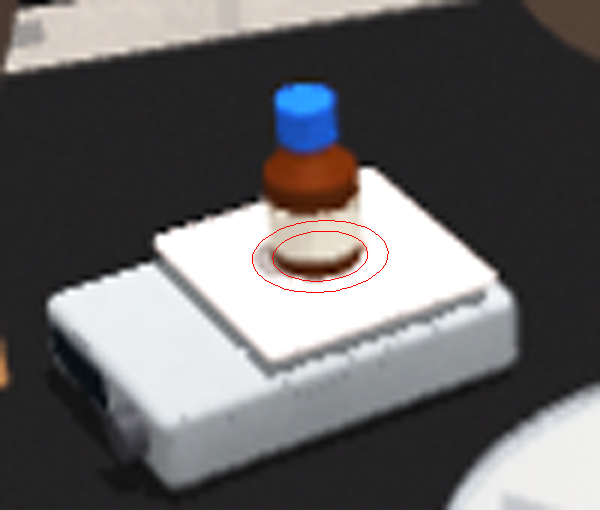

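```bash
python3 -c "
from mv import *
t=pickle.load(open('t18.pkl','rb'));s=pickle.load(open('s18.pkl','rb'))
th=np.linspace(0,2*np.pi,73)
ims=[]
for c,u0,v0,u1,v1 in ((t,100,180,150,230),(s,185,100,235,150)):
  im=cv2.resize(c['frame'][v0:v1,u0:u1,::-1],None,fx=8,fy=8,interpolation=cv2.INTER_CUBIC); raw=im.copy()
  for r,z in ((.028,.075),(.028,.135),(.017,.18),(.017,.155)):
    q=((proj(c,np.c_[.469+r*np.cos(th),.4155+r*np.sin(th),0*th+z])-[u0,v0]+.5)*8).astype(np.int32); cv2.polylines(im,[q],True,(0,0,255),1)
  ims.append(im)
cv2.imwrite('pics/ov.png',np.hstack(ims))"
```

```text
(no output)
```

View pics/ov.png

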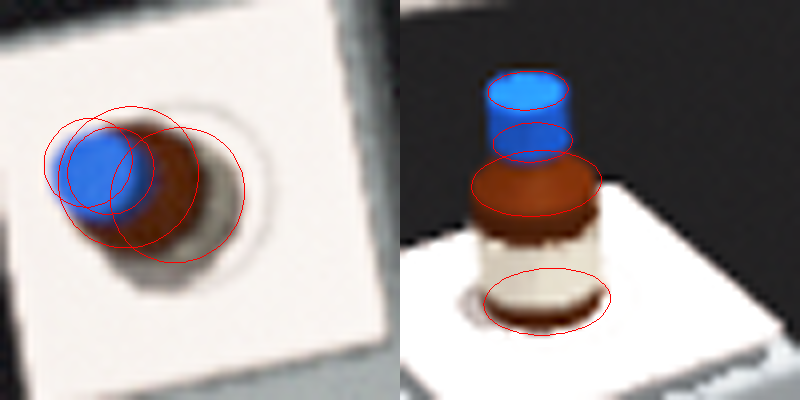

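```bash
python3 -c "
from mv import *
a=pickle.load(open('side0.pkl','rb'))['frame'].astype(int);b=pickle.load(open('s18.pkl','rb'))['frame'].astype(int)
d=abs(a-b).sum(2)
print('bystander diffs side: spare',d[300:345,220:252].mean(),'reagent',d[290:365,295:342].mean(),'cap',d[190:210,176:198].mean(),'jars',d[168:232,230:280].mean())
st(); print(finish_job())"
```

```text
bystander diffs side: spare 20.15625 reagent 16.963971631205673 cap 13.679545454545455 jars 60.7671875
clk 24.53 tcp [ 0.5109 -0.3336  0.3049] yaw 100.23 xax [-0.0006  0.0009 -1.    ] F [-0.3507  0.3672  0.7341] w 0.603 q [ -39.4   21.9   82.1    0.    76.1 -139.6]
the job is handed in; nothing more can be done
None
```

The bottle now stands upright on the stirrer plate and the carousel is closed again. I handed the job in at about 24.5 s of the 72 s allowed.

**What I did**
- I turned the cover about 73° clockwise by its knob, so the opening lay over the bottle's compartment.
- My first grasp on the cap was too shallow and slipped off. The bottle stayed standing in its compartment but moved about 5 mm outward.
- I re-gripped about 3 mm deeper, lifted the bottle out and set it down until contact, with about 14 N of pressing force. I then released it.
- I turned the cover back about 89° and moved the arm clear.

**Last checks**
- **Bottle:** it is upright, inside the printed ring. The side camera puts it about 2 mm from the middle. The top camera suggested up to about 4 mm, which I put down to measuring bias and its shadow.
- **Cover:** the opening shows only the white rear land and is centred on the housing. I judged this from the top picture.
- **Jars and other things:** spare bottle, large bottle, beaker, loose cap and jars look unmoved by eye. An image difference for the spare bottle, large bottle and loose cap was small. It was larger over the jars, where the knob, shadows and gripper also changed, so it does not settle anything there. The beaker was not in that comparison.
- **Forces:** the highest reading I saw was about 15 N, and the arm touches nothing now.

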